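Park the hand tampers in the slotted dock

ROBOT

A 7-joint arm with a two-finger parallel gripper is mounted at the origin on the work surface. World frame = base frame: x ahead of the robot, y to its left, z up, the work surface at z = 0. Lengths are in m, angles in rad, forces in N, time in s.
With the tool pointing down it reaches from about 0.425 to 0.925 m from the base axis. Payload 6.8 kg.
Tool frame: the origin (TCP) lies on the centre line of the jaws, within the pads' length; the fingertips stand 17 mm ahead of it and the grasp point (between the pads) lies 2 mm behind it; z points along the fingers, y is the direction in which the jaws open and shut (so a half turn about z gives the same grasp; the last joint's range is limited). The gripper opens to 85 mm and grips with 20 to 120 N. Pads are 22 mm wide; open, the fingers measure 114 mm over their backs; the gripper's body (76 mm by 85 mm) begins 54 mm behind the grasp point. The pads swing forward as they close: fully open they stand 13 mm farther back than shut.
Start: joints at [-0.108, 0.477, 0.022, 1.555, -0.011, 1.109, -0.083], TCP at [0.675, 0, 0.248] pointing down, gripper open.
Joint ranges: [-2.96, 2.96], [-0.34, 2.1], [-1.41, 1.46], [0.24, 2.44], [-1.37, 4.51], [0.17, 1.92], [-2.96, 2.96]. Speed limits (rad/s): [2.39, 2.39, 3.14, 3.14, 3.14, 3.14, 3.14].

INTERFACE

Orientations are given as a unit quaternion [w, x, y, z].
In Python, from workcell import manip gives the robot as it stands.
- The arm moves only by the shell command python3 -m creep 'ROWS' [OPENING] [FORCE]. ROWS is JSON, a list that holds one entry, the list of rows, each a list of 6 numbers: the shift along the world's x, y, z in units of 40 mm (1.0 is 40 mm), then the turn, a rotation vector about the world's x, y, z in units of 6 degrees (1.0 is 6 degrees). In form: [[[dx, dy, dz, rx, ry, rz], ...]]. A call has 1 to 12 rows; each row is the pose to reach, as a shift and turn from the pose measured when the call began; what a row does not reach only later rows make up. A row lasts 1/12 s, in which the tool goes at most 41.7 mm and 7.16 degrees, less where a joint would pass 70% of its speed; a pose out of reach is approached as far as the arm can. A call with a gripper value outside its range is refused whole. OPENING is the opening, from 0 (shut) to 1 (fully open), set as the call begins (- or left out, the last holds). The fingers move at their own pace and stop on an object; FORCE is the grip in N (left out, the last holds). Time passes only in rows, so rows that repeat a pose let the fingers close. It gives the time, the measured TCP pose, the force and the opening at its end, in the units of the state.
- manip.sense(): the state, without advancing time (a new reading comes with each control period).
- manip.read_camera(name): name is "scene" or "side" or "wrist"; returns the picture (480x640x3 uint8, red, green, blue); there is no depth.
- manip.get_calibration(name): a dict with "vfov" (degrees; the focal length in pixels is half the picture's height over the tangent of half this angle, whatever the lens; pixels are square), "cx", "cy" (the principal point, pixels), "xyz" and "orientation" of the camera in the world; the wrist camera has in their place "tool_from_camera" (4x4, takes a point from camera to tool coordinates, whose origin is the TCP and whose axes are the flange's). Camera axes: x right, y down, z forward; pixel columns grow to the right and rows downward; lengths in m; the calibration is good to about 2 mm. A picture is of the moment at which its call begins: read the wrist's pose just before it. get_calibration takes no time and is no camera call.
- manip.sign_off(): hands the job in, once; it reports no verdict.
The state is a dict: "clock": time; "joint_pos": joint angles; "qd": joint speeds; "joint_efforts": joint torques, N m; "tool_pos": TCP position; "tcp_rot": TCP orientation; "wrist_force": force on the tool from outside, world axes, zero at the start; "wrist_torque": the same for the moment, N m; "opening": opening from 0.0 (shut) to 1.0 (fully open).
Only numpy, scipy, OpenCV 4.12 (cv2) and the standard library are available. Lean on these libraries where they do the work, as an engineer would, in place of code of your own. Each camera call takes 0.05 s, during which the arm holds its last target.

TASK

The concrete has been rammed and two or three hand tampers lie toppled on the bench. Slide the dock's comb gate fully open, stand each tamper up and slide it into the lane of its own knob's colour, foot under the roof and stem along the slot, fully home against the back wall; then slide the gate closed behind them. Leave the bottle where it is, standing.

Things in the scene. Friction and masses are not known exactly. Their poses are not given: they have to be found in the camera images.
- tamper_red: hand tamper, red knob, 0.3 kg; may be absent. 150 mm tall: square steel foot 60 x 60 x 14 mm, wooden stem 24 mm thick from 14 to 115 mm, red knob 36 mm thick from 115 to 150 mm. Origin: centre of the foot's underside; z along the stem to the knob, x, y along the foot's sides. Starts lying on a flat of foot and knob, knob away from robot; axis 31 mm high at foot, 18 at knob.
- tamper_yellow: hand tamper, yellow knob, 0.3 kg; may be absent. 150 mm tall: square steel foot 60 x 60 x 14 mm, wooden stem 24 mm thick from 14 to 115 mm, yellow knob 36 mm thick from 115 to 150 mm. Origin: centre of the foot's underside; z along the stem to the knob, x, y along the foot's sides. Starts lying on a flat of foot and knob, knob away from robot; axis 31 mm high at foot, 18 at knob.
- tamper_blue: hand tamper, blue knob, 0.3 kg; may be absent. 150 mm tall: square steel foot 60 x 60 x 14 mm, wooden stem 24 mm thick from 14 to 115 mm, blue knob 36 mm thick from 115 to 150 mm. Origin: centre of the foot's underside; z along the stem to the knob, x, y along the foot's sides. Starts lying on a flat of foot and knob, knob away from robot; axis 31 mm high at foot, 18 at knob.
- lane_red: fixed lane, red roof, 84 mm wide, 100 deep. Origin on the table under its centre, x into the lane (mouth at x = -50 mm, towards the robot), z up. No floor but the table. Roof 22 to 27 mm up, its slot 36 mm wide along y = 0 from mouth to back; channel under it 76 mm wide; back wall face at x = 44 mm. A tamper fully home has its origin at x = 14 mm, y = 0. Lanes in any order.
- lane_yellow: fixed lane, yellow roof, 84 mm wide, 100 deep. Origin on the table under its centre, x into the lane (mouth at x = -50 mm, towards the robot), z up. No floor but the table. Roof 22 to 27 mm up, its slot 36 mm wide along y = 0 from mouth to back; channel under it 76 mm wide; back wall face at x = 44 mm. A tamper fully home has its origin at x = 14 mm, y = 0. Lanes in any order.
- lane_blue: fixed lane, blue roof, 84 mm wide, 100 deep. Origin on the table under its centre, x into the lane (mouth at x = -50 mm, towards the robot), z up. No floor but the table. Roof 22 to 27 mm up, its slot 36 mm wide along y = 0 from mouth to back; channel under it 76 mm wide; back wall face at x = 44 mm. A tamper fully home has its origin at x = 14 mm, y = 0. Lanes in any order.
- dock: fixed grey frame carrying the three lanes and the gate. Origin on the table under the middle lane's centre, axes as the lanes': x into the lanes, y along the row (lanes at y = -85, 0, 85 mm).
- gate (a joint): steel comb gate on top of the lanes, in m: 0 closed, 0.034 fully open; slides to the dock's -y to open, 2 N friction, stays where left. Closed, an orange block (top 42 mm up) stands across each slot at lane x = -28 to -8 mm and stops stems; open, the blocks clear the slots. Closes only if stems are behind the blocks or outside.
- gate_knob (a point): point on the axis of the gate's upright orange grip, 75 mm above the table; the grip is 24 x 24 mm (sides along the dock's axes), from 36 to 91 mm above the table. Moves with the gate.
- bottle: bystander: white bottle of release agent standing on the table, 68 mm diameter, 170 mm tall; origin at its underside.

How it is judged:
By the outcome, as a careful person would: the job done as asked, in the order asked, and still so for the second after the job is handed in, with the robot touching nothing.
Of tamper_red, tamper_yellow, tamper_blue only 2 to 3 are there at a start; the rules pass over those that are not, and their reading is None.
At some moment in a run one of tamper_red, tamper_yellow, tamper_blue may be knocked a few centimetres aside while the robot is not near it.
Once in a run the grip may slacken for a moment while it holds something.
It also fails if it takes over 210 s, if anything falls off the work surface, if the arm or the gripper's body presses on something with over 40 N, if the wrist force passes 120 N, or if a joint passes its speed limit or range.

## Working session

There is one attempt and no reset: what is moved stays moved. The work goes in short steps, Python scripts to look and compute and a shell command to move; the robot and the scene stay as the last step left them, time stands still between calls to the robot, and variables do not carry over. Pictures are saved under pics/ and viewed, and the job is handed in when it is done.

```bash
ls; mkdir -p pics; python3 - <<'E'
from workcell import manip
import cv2
s=manip.sense(); print(s)
for n in("scene","side","wrist"):
    im=manip.read_camera(n); cv2.imwrite(f"pics/a_{n}.png",im[:,:,::-1]); print(n,manip.get_calibration(n))
E
```

```text
pics
{'clock': 0.0, 'joint_pos': array([-0.10809139,  0.47777574,  0.02234813,  1.55647994, -0.01151559,
        1.10931843, -0.08312335]), 'qd': array([ 0.00121063, -0.00011949,  0.00107167, -0.00141649,  0.00025452,
        0.00137149,  0.00068191]), 'joint_efforts': array([-5.45967814e-04, -5.96443820e+01,  1.60769675e+00, -2.81194621e+01,
        1.24063640e-02,  9.39900521e-03,  2.20753498e-05]), 'tool_pos': array([ 6.74418464e-01, -2.11528845e-05,  2.47330165e-01]), 'tcp_rot': array([-6.08576097e-04,  7.07115340e-01,  7.07097615e-01, -6.98796954e-04]), 'wrist_force': array([-0.65551954,  0.41633907,  0.55768201]), 'wrist_torque': array([ 0.03688228,  0.00069482, -0.02373437]), 'opening': 1.0002498528777677}
scene {'vfov': 42.740141588955126, 'cx': 316.7760328367668, 'cy': 243.60421993970903, 'xyz': array([1.63847178, 0.30055982, 0.7919846 ]), 'orientation': array([-0.29558531,  0.53039756,  0.70165795, -0.37280541])}
side {'vfov': 51.73716967921957, 'cx': 317.3091778797405, 'cy': 245.63709553382853, 'xyz': array([ 0.40710549, -0.56428226,  0.82083026]), 'orientation': array([-0.34098025,  0.92865348, -0.13676654,  0.05128438])}
wrist {'vfov': 71.95880432362507, 'cx': 313.86014863064395, 'cy': 244.3803066686889, 'tool_from_camera': array([[ 1.96473342e-04, -9.65799597e-01, -2.59289606e-01,
         6.59579687e-02],
       [ 9.99999900e-01,  2.94112174e-04, -3.37769410e-04,
        -6.60650115e-04],
       [ 4.02477790e-04, -2.59289514e-01,  9.65799558e-01,
        -1.25711928e-01],
       [ 0.00000000e+00,  0.00000000e+00,  0.00000000e+00,
         1.00000000e+00]])}
```

View pics/a_scene.png

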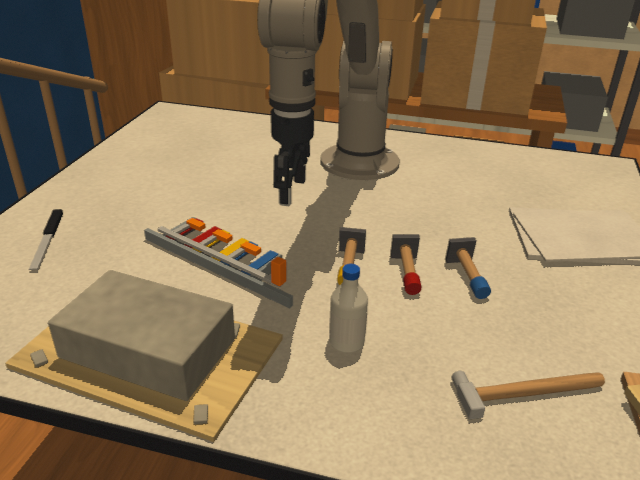

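View pics/a_side.png

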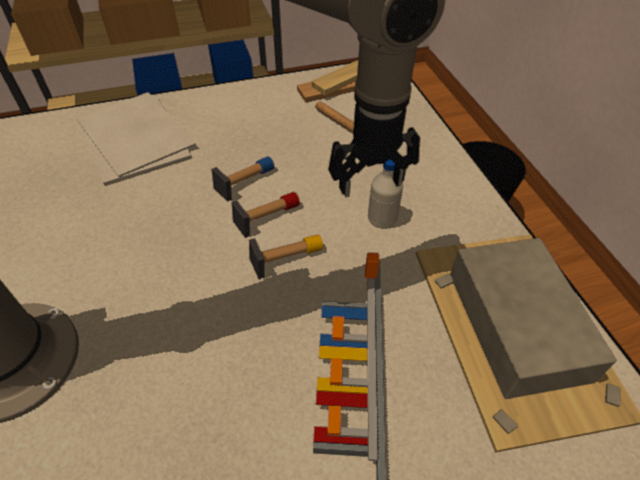

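View pics/a_wrist.png

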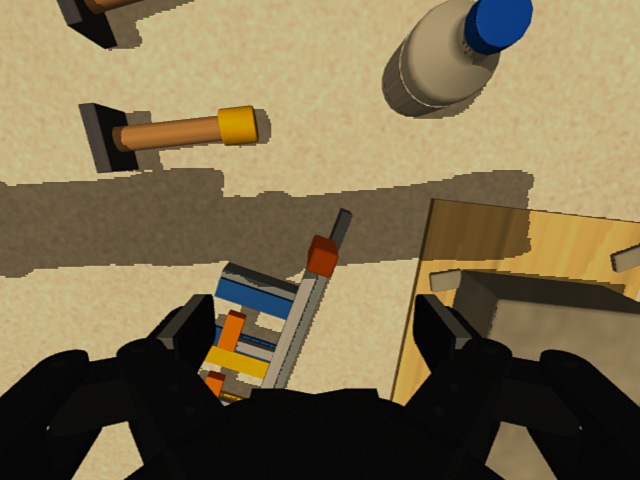

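The scene has all three tampers (side view: blue at about 245,175, red at 267,212, yellow at 288,253). The dock is at about (345,380) with lanes blue, yellow, red from +y to -y, and the gate knob is at (373,265). I'll zoom in to measure.

```bash
cat > h.py <<'E'
import numpy as np, cv2
from scipy.spatial.transform import Rotation as R
from workcell import manip
def cam(n,s=None):
    c=manip.get_calibration(n); f=240/np.tan(np.radians(c["vfov"])/2)
    K=np.array([[f,0,c["cx"]],[0,f,c["cy"]],[0,0,1]])
    if n=="wrist":
        s=s or manip.sense(); T=np.eye(4); q=s["tcp_rot"]
        T[:3,:3]=R.from_quat([q[1],q[2],q[3],q[0]]).as_matrix(); T[:3,3]=s["tool_pos"]
        T=T@np.array(c["tool_from_camera"]); return K,T[:3,:3],T[:3,3]
    q=c["orientation"]; return K,R.from_quat([q[1],q[2],q[3],q[0]]).as_matrix(),np.array(c["xyz"])
def bp(C,u,v,z):
    K,Rm,t=C; d=Rm@np.linalg.solve(K,[u,v,1]); return t+d*(z-t[2])/d[2]
def pj(C,P):
    K,Rm,t=C; p=(np.atleast_2d(P)-t)@Rm; p=p@K.T; return p[:,:2]/p[:,2:]
def shot(n,tag):
    s=manip.sense(); C=cam(n,s); im=manip.read_camera(n)[:,:,::-1].copy(); cv2.imwrite(f"pics/{tag}.png",im); return im,C
E
python3 - <<'E'
import cv2
a=cv2.imread("pics/a_side.png")
cv2.imwrite("pics/b1.png",cv2.resize(a[245:465,290:410],None,fx=3.6/1.4,fy=3.6/1.4,interpolation=2)[:600])
cv2.imwrite("pics/b2.png",cv2.resize(a[145:285,195:345],None,fx=4,fy=4,interpolation=2))
b=cv2.imread("pics/a_scene.png")
cv2.imwrite("pics/b3.png",cv2.resize(b[205:315,135:305],None,fx=4,fy=4,interpolation=2))
E
```

```text
(no output)
```

View pics/b1.png

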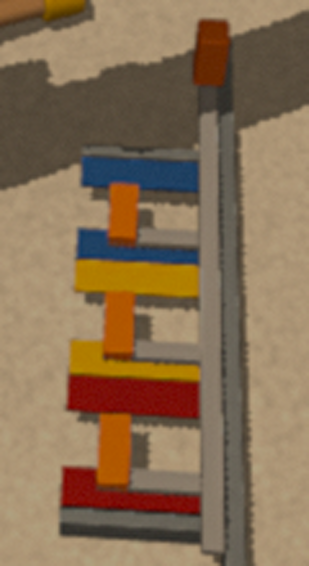

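View pics/b2.png

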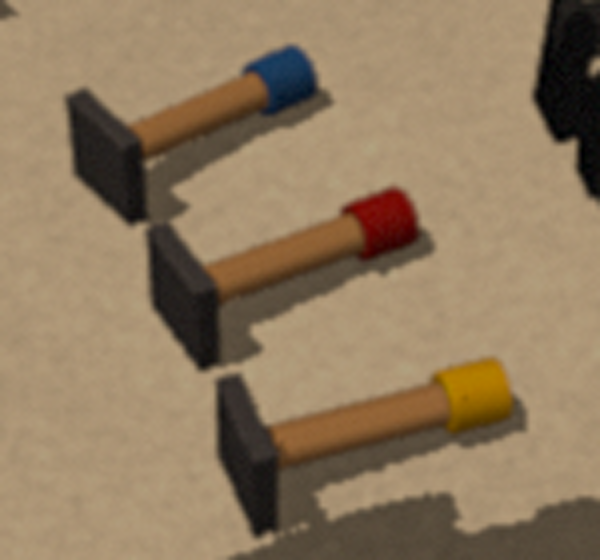

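View pics/b3.png

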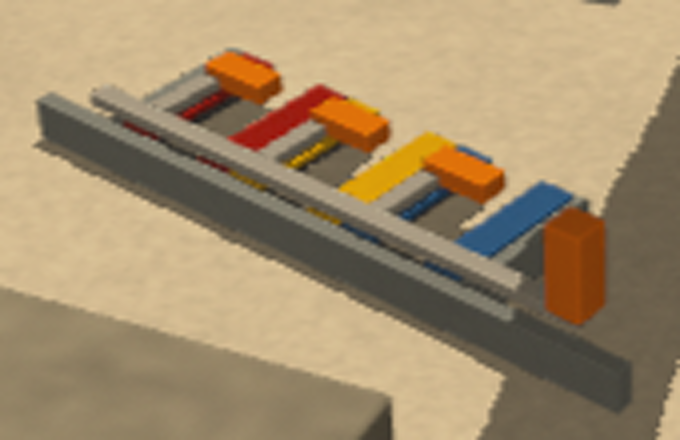

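```bash
python3 - <<'E'
from h import *
S=cam("side");C=cam("scene")
f=lambda x,y:(290+x/2.5714,245+y/2.5714)
pts=[]
for (x,y),Y in zip([(82,157),(76,261),(68,377),(62,507)],[.127,.0425,-.0425,-.127]):
    p=bp(S,*f(x,y),.027); print(Y,p.round(4)); pts.append((p[:2],(-.05,Y)))
g=lambda x,y:(135+x/4,205+y/4)
for (x,y),Y in zip([(545,183),(432,133),(323,86)],[.127,.0425,-.0425]):
    p=bp(C,*g(x,y),.027); print("scene",Y,p.round(4)); pts.append((p[:2],(-.05,Y)))
P=np.array([p for p,_ in pts]);Q=np.array([q for _,q in pts])
from scipy.optimize import least_squares
def res(a):
    c,s=np.cos(a[2]),np.sin(a[2]); return (Q@np.array([[c,s],[-s,c]])+a[:2]-P).ravel()
r=least_squares(res,[.6,-.2,-.2]); print(r.x,np.degrees(r.x[2]),(r.fun*1000).round(1))
# knob
for q in [(213,22),(199,20),(228,24)]: print("knob side top",q,bp(S,*f(*q),.091).round(4))
for q in [(575,212),(548,222),(577,238),(604,220)]: print("knob scene top",q,bp(C,*g(*q),.091).round(4))
h=lambda x,y:(195+x/4,145+y/4)
for n,ft,kn in [("blue",(112,103),(289,68)),]: pass
# tampers: stem axis pts: base just at foot & knob centre
for n,a,b,k in [("blue",(143,137),(252,92),(288,78)),("red",(218,282),(352,235),(388,222)),("yellow",(278,446),(440,400),(476,392))]:
    print(n,"stembase",bp(S,*h(*a),.030).round(4),"knobstart",bp(S,*h(*b),.021).round(4),"knobmid",bp(S,*h(*k),.0195).round(4))
W=cam("wrist"); 
print("yellow wrist stem", bp(W,120,138,.030), bp(W,240,125,.019))
E
```

```text
0.127 [ 0.5681 -0.0665  0.027 ]
0.0425 [ 0.5387 -0.1477  0.027 ]
-0.0425 [ 0.5089 -0.2274  0.027 ]
-0.127 [ 0.4814 -0.3063  0.027 ]
scene 0.127 [ 0.5636 -0.0821  0.027 ]
scene 0.0425 [ 0.5336 -0.1608  0.027 ]
scene -0.0425 [ 0.5042 -0.2407  0.027 ]
[ 0.56907041 -0.21016244 -0.35132724] -20.12956781516296 [-2.3 -7.2 -2.  -5.3 -1.4 -5.4 -3.  -5.9  2.2  8.4  3.1  7.7  3.3  7.8]
knob side top (213, 22) [ 0.6834 -0.0208  0.091 ]
knob side top (199, 20) [ 0.6741 -0.016   0.091 ]
knob side top (228, 24) [ 0.6934 -0.0258  0.091 ]
knob scene top (575, 212) [ 0.674  -0.0272  0.091 ]
knob scene top (548, 222) [ 0.6863 -0.0374  0.091 ]
knob scene top (577, 238) [ 0.6953 -0.0192  0.091 ]
knob scene top (604, 220) [ 0.6765 -0.0112  0.091 ]
blue stembase [0.4662 0.3342 0.03  ] knobstart [0.538  0.3657 0.021 ] knobmid [0.5623 0.3738 0.0195]
red stembase [0.4844 0.205  0.03  ] knobstart [0.5662 0.2282 0.021 ] knobmid [0.5889 0.234  0.0195]
yellow stembase [0.4902 0.0814 0.03  ] knobstart [0.5804 0.0948 0.021 ] knobmid [0.6007 0.0959 0.0195]
yellow wrist stem [0.48144266 0.082753   0.03      ] [0.59872008 0.09584432 0.019     ]
```

```bash
python3 - <<'E'
from h import *
S=cam("side");C=cam("scene")
f=lambda x,y:(290+x/2.5714,245+y/2.5714)
g=lambda x,y:(135+x/4,205+y/4)
from scipy.optimize import least_squares
obs=[]
for (x,y),X,Y,Z in [(82,157,),(76,261),(68,377),(62,507)] and [((82,157),-.05,.127,.027),((76,261),-.05,.0425,.027),((68,377),-.05,-.0425,.027),((63,497),-.05,-.127,.027)]: obs.append((S,f(x,y),(X,Y,Z)))
for (x,y),X,Y,Z in [((545,183),-.05,.103,.027),((432,133),-.05,.018,.027),((323,86),-.05,-.067,.027)]: obs.append((C,g(x,y),(X,Y,Z)))
# blocks' top near corners (front=-28) in scene
def res(a):
    c,s=np.cos(a[2]),np.sin(a[2]);o=[]
    for K,q,(X,Y,Z) in obs: o.append(pj(K,[a[0]+c*X-s*Y,a[1]+s*X+c*Y,Z])[0]-q)
    return np.ravel(o)
r=least_squares(res,[.57,-.21,-.35]); print(r.x,np.degrees(r.x[2]),r.fun.round(1))
a=r.x;c,s=np.cos(a[2]),np.sin(a[2])
for n in ("side","scene"):
    im=cv2.imread(f"pics/a_{n}.png");K=cam(n)
    for L in (-.085,0,.085):
        for y0,y1 in((-.042,-.018),(.018,.042)):
            P=[(a[0]+c*X-s*Y,a[1]+s*X+c*Y,.027) for X,Y in((-.05,L+y0),(-.05,L+y1),(.05,L+y1),(.05,L+y0))]
            cv2.polylines(im,[pj(K,P).round().astype(int)],True,(255,0,255),1)
    cr=im[245:465,290:440] if n=="side" else im[205:315,135:305]
    cv2.imwrite(f"pics/c_{n}.png",cv2.resize(cr,None,fx=2.7,fy=2.7) if n=="side" else cv2.resize(cr,None,fx=4,fy=4))
# knob in dock frame
for p in ([.6834,-.0263],[.683,-.0237]):
    d=np.array(p)-a[:2]; print(c*d[0]+s*d[1],-s*d[0]+c*d[1])
E
```

```text
[ 0.57203016 -0.20016758 -0.34650643] -19.85335575128437 [-0.4 -1.2 -0.3 -2.2  0.2 -2.6 -0.7  1.5 -1.3 -1.2 -1.9 -0.9 -1.9 -0.8]
0.04570271035208182 0.20135649963000837
0.04444348810759796 0.20366612283282673
```

View pics/c_side.png

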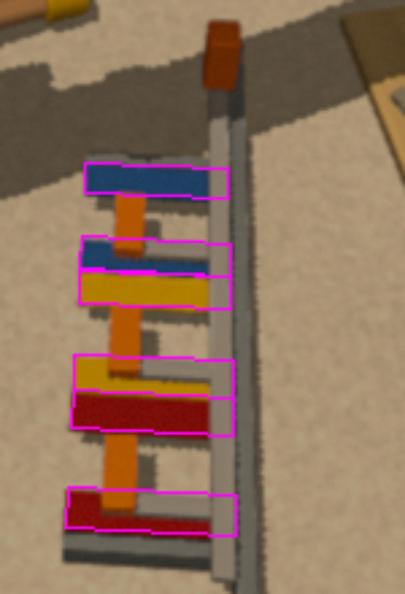

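View pics/c_scene.png

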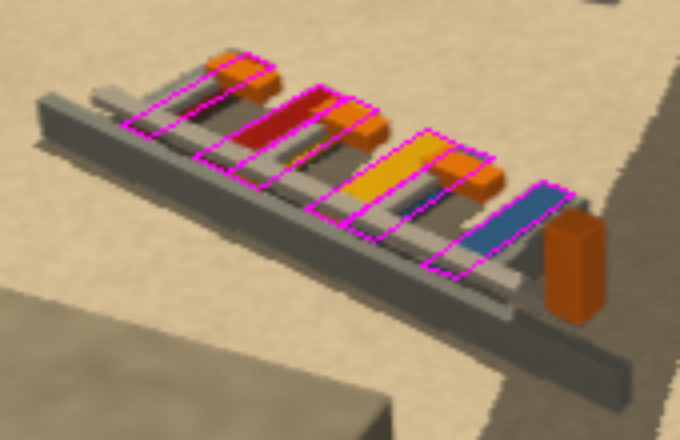

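The three-lane overlay matches both views: the dock is at about (0.572,-0.200) with a yaw of -19.9°. The gate knob is near world (0.683,-0.025). I'll move above the knob and turn the jaws along dock x.

```bash
python3 -m creep '[[[0.1,-0.3,-0.5,0,0,-1.1],[0.2,-0.6,-1,0,0,-2.2],[0.22,-0.62,-1.8,0,0,-3.31],[0.22,-0.62,-2,0,0,-3.31],[0.22,-0.62,-2,0,0,-3.31],[0.22,-0.62,-2,0,0,-3.31],[0.22,-0.62,-2,0,0,-3.31]]]' 1; python3 - <<'E'
from h import *
im,C=shot("wrist","d1")
s=manip.sense();print(s["tool_pos"],s["tcp_rot"])
E
```

```text
clock: 0.73
tool_pos: [0.6844, -0.0241, 0.1694]
tcp_rot: [-0.0, 0.818, 0.576, 0.001]
wrist_force: [-0.1, 0.2, 0.6]
opening: 1.004
[ 0.68455089 -0.02419249  0.16963644] [1.25740847e-04 8.17720995e-01 5.75613900e-01 9.98003622e-04]
```

View pics/d1.png

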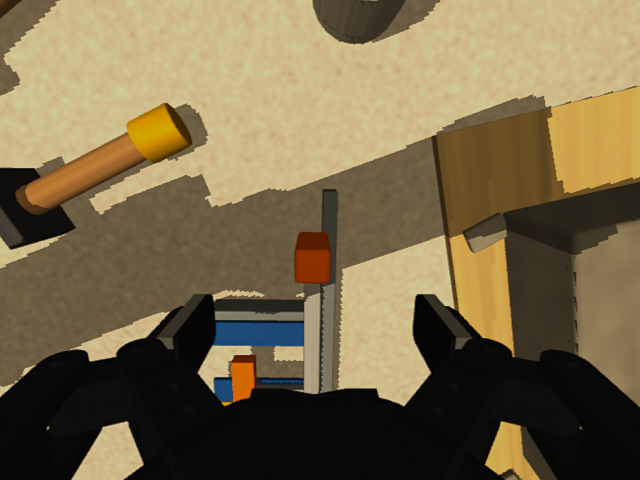

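```bash
python3 - <<'E'
from h import *
C=cam("wrist")
k=bp(C,312.5,265.5,.091);print(k, bp(C,295,265,.091)-bp(C,330,265,.091), bp(C,312,249,.091)-bp(C,312,282,.091))
a=[.57203,-.20017,-.34651];c,s=np.cos(a[2]),np.sin(a[2])
for u,v,z in[(215,322,.027),(215,346,.027),(215,378,.027),(243,356,.042)]:
    p=bp(C,u,v,z);d=p[:2]-a[:2];print(p.round(4),"dock",c*d[0]+s*d[1],-s*d[0]+c*d[1])
d=k[:2]-a[:2];print("dock",c*d[0]+s*d[1],-s*d[0]+c*d[1])
d=manip.sense()["tool_pos"];print(((k-d)/.04)[:2])
E
```

```text
[ 0.68192455 -0.02676223  0.091     ] [-0.02144824  0.00768609  0.        ] [0.00766224 0.02129806 0.        ]
[ 0.5741 -0.0677  0.027 ] dock -0.04304282176110555 0.12531994264734356
[ 0.5642 -0.0899  0.027 ] dock -0.04485134366731456 0.10105186326940778
[ 0.5502 -0.121   0.027 ] dock -0.047384985104721826 0.06705359578526478
[ 0.591 -0.1    0.042] dock -0.016147946056327942 0.10067025869866288
dock 0.04447054314527259 0.20042314375361026
[-0.06565861 -0.06424357]
```

```bash
python3 -m creep '[[[-0.07,-0.06,-0.6,0,0,0],[-0.07,-0.06,-1.3,0,0,0],[-0.07,-0.06,-2,0,0,0],[-0.07,-0.06,-2.44,0,0,0],[-0.07,-0.06,-2.44,0,0,0]]]' 1 30 && python3 -m creep '[[[0,0,0,0,0,0],[0,0,0,0,0,0],[0,0,0,0,0,0],[0,0,0,0,0,0],[0,0,0,0,0,0],[0,0,0,0,0,0],[0,0,0,0,0,0],[0,0,0,0,0,0],[0,0,0,0,0,0],[0,0,0,0,0,0]]]' 0 30
```

```text
clock: 1.2
tool_pos: [0.6797, -0.0261, 0.0693]
tcp_rot: [-0.001, 0.817, 0.576, -0.001]
wrist_force: [-1.2, 0.0, -0.5]
opening: 1.0
clock: 2.03
tool_pos: [0.6823, -0.0267, 0.0712]
tcp_rot: [0.0, 0.818, 0.576, 0.001]
wrist_force: [5.7, -2.0, 1.9]
opening: 0.275
```

```bash
python3 -m creep '[[[-0.06,-0.17,0,0,0,0],[-0.12,-0.34,0,0,0,0],[-0.18,-0.5,0,0,0,0],[-0.24,-0.66,0,0,0,0],[-0.28,-0.78,0,0,0,0],[-0.3,-0.83,0,0,0,0],[-0.31,-0.86,0,0,0,0],[-0.31,-0.86,0,0,0,0],[-0.31,-0.86,0,0,0,0]]]'; 
```

```text
clock: 2.78
tool_pos: [0.6714, -0.0564, 0.0713]
tcp_rot: [-0.001, 0.817, 0.577, 0.004]
wrist_force: [7.6, 11.6, -5.6]
opening: 0.273
```

```bash
python3 -m creep '[[[0,0,0,0,0,0],[0,0,0,0,0,0],[0,0,0,0,0,0],[0,0,0,0,0,0],[0,0,0,0,0,0],[0,0,0,0,0,0],[0,0,1,0,0,0],[0,0,2,0,0,0],[0,0,2.5,0,0,0],[0,0,2.5,0,0,0],[0,0,2.5,0,0,0]]]' 1; python3 - <<'E'
from h import *
im,C=shot("wrist","d2")
s=manip.sense();print(s["tool_pos"],s["clock"])
im,C=shot("side","d3")
cv2.imwrite("pics/d3c.png",cv2.resize(im[245:465,290:440],None,fx=2.7,fy=2.7))
E
```

```text
clock: 3.7
tool_pos: [0.6722, -0.0567, 0.173]
tcp_rot: [-0.0, 0.817, 0.577, 0.005]
wrist_force: [-0.2, 0.5, -1.0]
opening: 1.006
[ 0.67104995 -0.05656792  0.17120752] 3.75
```

View pics/d2.png

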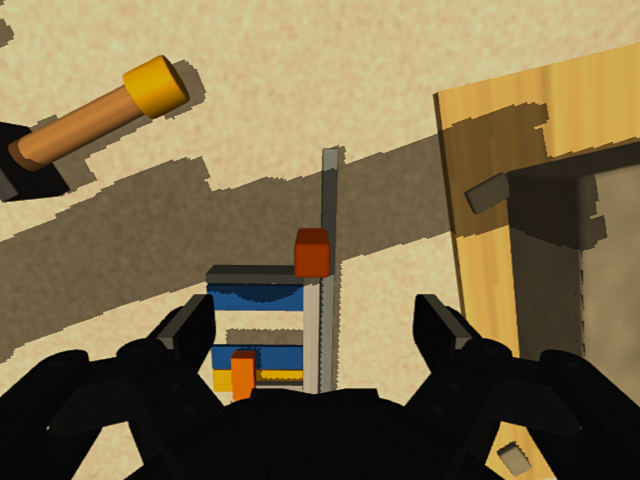

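View pics/d3c.png

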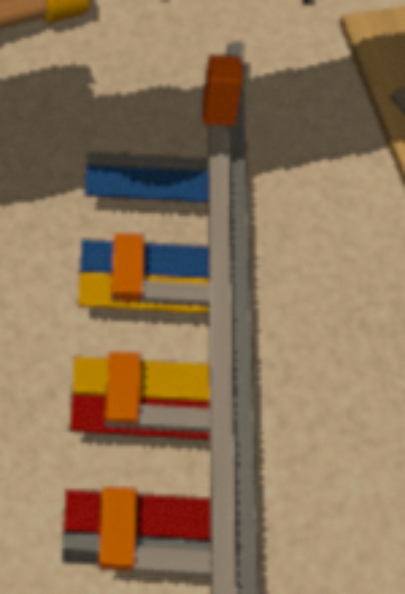

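```bash
python3 - <<'E'
from h import *
C=cam("wrist")
a=[.57203,-.20017,-.34651];c,s=np.cos(a[2]),np.sin(a[2])
D=lambda p:(round(c*(p[0]-a[0])+s*(p[1]-a[1]),4),round(-s*(p[0]-a[0])+c*(p[1]-a[1]),4))
print("knob",D(bp(C,312.5,261,.091)))
S=cam("side");f=lambda x,y:(290+x/2.7,245+y/2.7)
for q in[(128,235),(124,353),(118,488)]:print("block +y end",D(bp(S,*f(*q),.042)))
for q in[(128,298-8),(124,420-8),(118,560-8)]:print("block -y end",D(bp(S,*f(*q),.042)))
for q in[(85,240),(75,357),(65,490)]:print("slot edge",D(bp(S,*f(*q),.027)))
E
```

```text
knob (np.float64(0.0422), np.float64(0.1686))
block +y end (np.float64(-0.0182), np.float64(0.0606))
block +y end (np.float64(-0.0185), np.float64(-0.0239))
block +y end (np.float64(-0.0195), np.float64(-0.1086))
block -y end (np.float64(-0.0171), np.float64(0.02))
block -y end (np.float64(-0.0173), np.float64(-0.0622))
block -y end (np.float64(-0.0183), np.float64(-0.1449))
slot edge (np.float64(-0.0469), np.float64(0.064))
slot edge (np.float64(-0.0492), np.float64(-0.0211))
slot edge (np.float64(-0.0507), np.float64(-0.1059))
```

The gate travelled about 32 mm. I'll re-grip and push again to confirm it is against its stop.

```bash
python3 -m creep '[[[0,0,-0.8,0,0,0],[0,0,-1.6,0,0,0],[0,0,-2.3,0,0,0],[0,0,-2.5,0,0,0],[0,0,-2.5,0,0,0]]]' 1 60 && python3 -m creep '[[[0,0,0,0,0,0],[0,0,0,0,0,0],[0,0,0,0,0,0],[0,0,0,0,0,0],[0,0,0,0,0,0],[0,0,0,0,0,0],[0,0,0,0,0,0],[0,0,0,0,0,0],[0,0,0,0,0,0],[0,0,0,0,0,0]]]' 0 60 && python3 -m creep '[[[-0.05,-0.12,0,0,0,0],[-0.08,-0.24,0,0,0,0],[-0.08,-0.24,0,0,0,0],[-0.08,-0.24,0,0,0,0]]]'
```

```text
clock: 4.22
tool_pos: [0.6674, -0.0563, 0.0661]
tcp_rot: [-0.004, 0.817, 0.577, -0.0]
wrist_force: [0.5, -0.4, 0.4]
opening: 0.996
clock: 5.05
tool_pos: [0.6709, -0.0573, 0.068]
tcp_rot: [-0.001, 0.817, 0.576, 0.003]
wrist_force: [7.5, -2.5, -1.3]
opening: 0.271
clock: 5.38
tool_pos: [0.671, -0.0574, 0.0682]
tcp_rot: [-0.004, 0.816, 0.578, 0.008]
wrist_force: [11.2, 16.8, -11.3]
opening: 0.276
```

The stop took 17 N with no motion, so the gate is fully open. I'll release and move over the yellow tamper with the jaws across its stem.

```bash
python3 -m creep '[[[0,0,0,0,0,0],[0,0,0,0,0,0],[0,0,0,0,0,0],[0,0,0,0,0,0],[0,0,0,0,0,0],[0,0,1,0,0,0],[0,0,2,0,0,0],[0,0,2.5,0,0,0]]]' 1 && python3 -m creep '[[[-0.3,0.5,0,0,0,-1.15],[-0.6,0.9,0,0,0,-2.3],[-0.9,1.3,0,0,0,-3.45],[-1.2,1.7,0,0,0,-4.6],[-1.5,2.1,0,0,0,-5.75],[-1.8,2.5,0,0,0,-6.9],[-2.1,2.9,0,0,0,-8.05],[-2.4,3.3,0,0,0,-9.2],[-2.55,3.7,0,0,0,-10.35],[-2.55,3.7,0,0,0,-10.5],[-2.55,3.7,0,0,0,-10.5],[-2.55,3.7,0,0,0,-10.5]]]'
python3 - <<'E'
from h import *
im,C=shot("wrist","e1")
s=manip.sense();print(s["tool_pos"],s["tcp_rot"],s["joint_pos"].round(3))
E
```

```text
clock: 6.05
tool_pos: [0.6726, -0.0588, 0.1728]
tcp_rot: [-0.002, 0.816, 0.578, 0.01]
wrist_force: [0.6, 0.2, 1.1]
opening: 1.001
clock: 7.05
tool_pos: [0.571, 0.088, 0.173]
tcp_rot: [0.004, 0.998, 0.067, 0.009]
wrist_force: [1.3, -1.2, 0.6]
opening: 0.999
[0.57114088 0.08759289 0.1730042 ] [0.00389599 0.99775774 0.06613778 0.00949239] [-0.527  0.406  0.333  1.896 -0.159  0.848 -1.555]
```

View pics/e1.png

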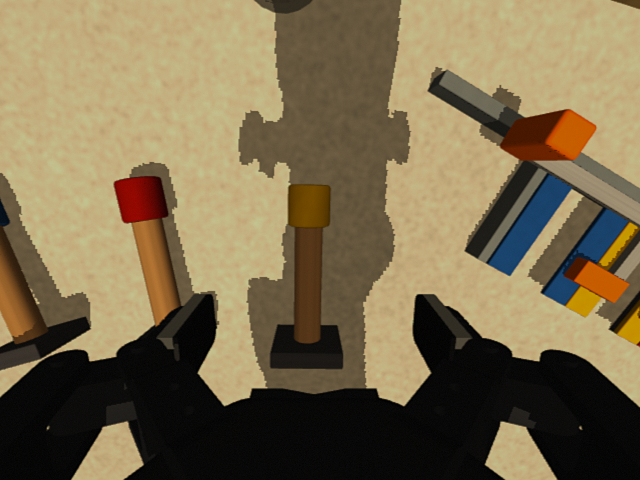

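```bash
python3 - <<'E'
from h import *
C=cam("wrist");s=manip.sense()
for n,u,v,z in[("stem@foot",307,340,.042),("stem@knob",309,226,.033),("knob mid",309,206,.036),("redknob",141,199,.036),("red stem",165,300,.04)]:
    print(n,bp(C,u,v,z).round(4))
E
```

```text
stem@foot [0.484  0.0814 0.042 ]
stem@knob [0.5822 0.0924 0.033 ]
knob mid [0.5989 0.0945 0.036 ]
redknob [0.5869 0.2272 0.036 ]
red stem [0.5048 0.2047 0.04  ]
```

```bash
python3 -m creep '[[[-0.1,0.08,-0.6,-0.11,1,0],[-0.1,0.08,-1.4,-0.22,2,0],[-0.1,0.08,-2.2,-0.33,3,0],[-0.1,0.08,-3,-0.33,3,0],[-0.1,0.08,-3.5,-0.33,3,0],[-0.1,0.08,-3.66,-0.33,3,0],[-0.1,0.08,-3.66,-0.33,3,0],[-0.1,0.08,-3.66,-0.33,3,0]]]' 1 25 && python3 -m creep '[[[0,0,0,0,0,0],[0,0,0,0,0,0],[0,0,0,0,0,0],[0,0,0,0,0,0],[0,0,0,0,0,0],[0,0,0,0,0,0],[0,0,0,0,0,0],[0,0,0,0,0,0],[0,0,0,0,0,0]]]' 0 25; python3 - <<'E'
from h import *
im,C=shot("side","e2")
cv2.imwrite("pics/e2c.png",cv2.resize(im[145:345,195:445],None,fx=3,fy=3))
s=manip.sense();print(s["tool_pos"],s["tcp_rot"],s["joint_pos"].round(3))
E
```

```text
clock: 7.77
tool_pos: [0.5678, 0.0899, 0.0274]
tcp_rot: [0.011, 0.987, 0.066, -0.147]
wrist_force: [-0.1, 0.9, 0.4]
opening: 1.002
clock: 8.52
tool_pos: [0.5681, 0.0902, 0.0281]
tcp_rot: [0.01, 0.987, 0.066, -0.147]
wrist_force: [0.2, 0.7, 6.4]
opening: 0.27
[0.56812383 0.09021906 0.02809593] [ 0.01030318  0.98687907  0.06559231 -0.14717742] [-0.437  0.753  0.27   1.735 -0.246  0.988 -1.48 ]
```

View pics/e2c.png

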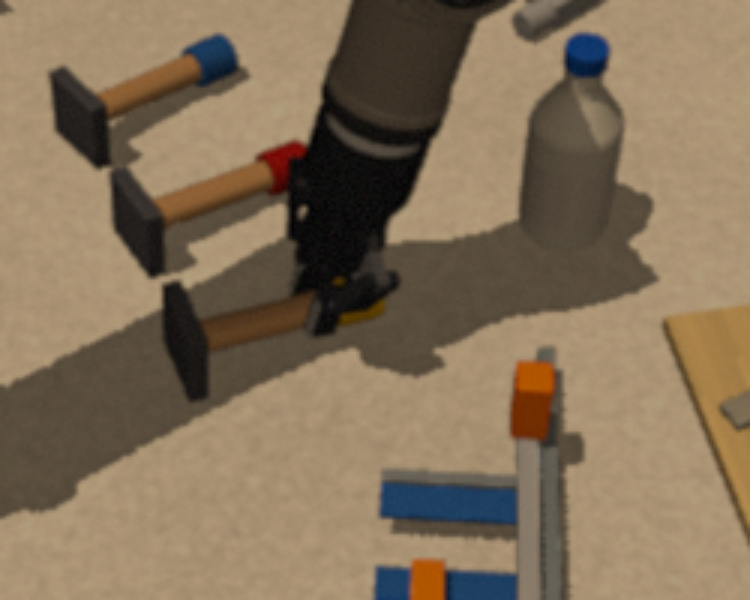

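```bash
python3 -m creep '[[[0,0,0.2,0,0,0],[0,0,0.5,0,0,0],[0,0,0.8,0,0,0],[0,0,1.1,0.11,-1,0],[0,0,1.4,0.22,-2,0],[0.1,0,1.7,0.33,-3,0],[0.2,-0.2,2,0.44,-4,0],[0.3,-0.4,2.4,0.55,-5,0],[0.4,-0.6,2.8,0.66,-6,0],[0.5,-0.8,2.8,0.66,-6,0],[0.5,-1,2.8,0.66,-6,0],[0.5,-1,2.8,0.66,-6,0]]]'; python3 - <<'E'
from h import *
im,C=shot("side","e3")
cv2.imwrite("pics/e3c.png",cv2.resize(im[105:345,195:445],None,fx=2.5,fy=2.5))
s=manip.sense();print(s["tool_pos"],s["tcp_rot"],s["joint_pos"].round(3),s["wrist_force"])
E
```

```text
clock: 9.57
tool_pos: [0.5881, 0.0482, 0.141]
tcp_rot: [-0.003, 0.984, 0.063, 0.167]
wrist_force: [-0.2, 0.4, -3.2]
opening: 0.268
[0.58826287 0.04922904 0.14055583] [-0.00338803  0.98389991  0.06329854  0.1671011 ] [-0.468  0.354  0.309  2.122 -0.203  0.352 -1.458] [ 0.18719586  1.98657785 -2.63979594]
```

View pics/e3c.png

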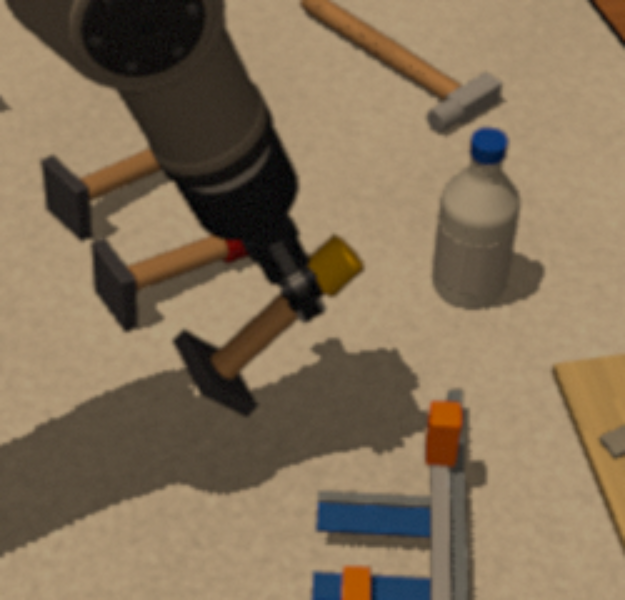

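```bash
cat > fk.py <<'E'
import numpy as np
from scipy.spatial.transform import Rotation as R
from scipy.optimize import least_squares
data=[([-.108091,.477776,.022348,1.55648,-.011516,1.109318,-.083123],[.674418,0,.24733],[-.0006,.70711,.7071,-.0007]),
([-0.527,0.406,0.333,1.896,-0.159,0.848,-1.555],[0.57114,0.08759,0.1730],[0.0039,0.99776,0.06614,0.00949]),
([-0.437,0.753,0.27,1.735,-0.246,0.988,-1.48],[0.56812,0.09022,0.028096],[0.0103,0.98688,0.06559,-0.14718]),
([-0.468,0.354,0.309,2.122,-0.203,0.352,-1.458],[0.58826,0.04923,0.14056],[-0.00339,0.9839,0.0633,0.1671])]
def fk(q,p):
    y=lambda a:R.from_euler('y',a);z=lambda a:R.from_euler('z',a)
    t=np.array([0,0,p[0]]);r=z(q[0])*y(q[1]); t=t+r.apply([0,0,p[1]]); r=r*z(q[2])
    t=t+r.apply([p[4],0,0]); r=r*y(q[3]); t=t+r.apply([p[5],0,p[2]]); r=r*z(q[4])*y(q[5]); t=t+r.apply([p[6],0,p[3]]); r=r*z(q[6]+p[7])
    return t,r
def res(p):
    o=[]
    for q,t,w in data:
        a,r=fk(q,p);o+=list(a-t);o+=list((r.inv()*R.from_quat([w[1],w[2],w[3],w[0]])).as_rotvec())
    return np.array(o)
p0=[.34,.4,.4,.3,0,0,0,0]
best=min((least_squares(res,p0[:7]+[k]) for k in(0,1.57,3.14,-1.57)),key=lambda r:r.cost)
P=best.x
if __name__=="__main__": print(P.round(4),(best.fun*1000).round(1))
E
python3 fk.py
```

```text
[ 0.6127 -0.4912  0.529  -0.1731 -0.1121 -0.1161 -0.4578  3.7355] [-1.8500e+01 -5.0300e+01  2.0400e+01 -3.0000e-01 -1.0000e-01 -2.1647e+03
  8.2200e+01 -9.8100e+01 -4.3200e+01 -1.1400e+01 -6.4000e+00  7.1270e+02
 -4.5700e+01 -3.5000e+00 -3.7000e+00 -7.2200e+01 -3.7500e+01  7.2300e+02
 -4.6800e+01  2.7000e+00  2.6500e+01  5.0800e+01  2.6400e+01  7.2900e+02]
```

```bash
cat > fk2.py <<'E'
import numpy as np, itertools
from scipy.spatial.transform import Rotation as R
from scipy.optimize import least_squares
from fk import data
def fk(q,p,s):
    y=lambda a:R.from_euler('y',a);z=lambda a:R.from_euler('z',a)
    t=np.array([0,0,p[0]]);r=z(s[0]*q[0]+p[8])*y(q[1]); t=t+r.apply([0,p[9],p[1]]); r=r*z(s[1]*q[2])
    t=t+r.apply([p[4],0,0]); r=r*y(q[3]); t=t+r.apply([p[5],p[10],p[2]]); r=r*z(s[2]*q[4])*y(q[5]); t=t+r.apply([p[6],p[11],p[3]]); r=r*z(s[3]*q[6]+p[7])
    return t,r
def res(p,s,D):
    o=[]
    for q,t,w in D:
        a,r=fk(q,p,s);o+=list(a-t);o+=list((r.inv()*R.from_quat([w[1],w[2],w[3],w[0]])).as_rotvec())
    return np.array(o+list(np.array(p[4:7])*1e-2)+list(np.array(p[8:])*1e-2))
def fit(D=data):
    out=[]
    for s in itertools.product((1,-1),repeat=4):
        for k in(0,1.57,3.14,-1.57):
            r=least_squares(res,[.34,.4,.4,.3,0,0,0,k,0,0,0,0],args=(s,D)); out.append((r.cost,s,r.x,r.fun))
    return sorted(out,key=lambda o:o[0])
if __name__=="__main__":
    for c,s,x,f in fit()[:4]: print(c,s,x.round(4)); print((f*1000).round(1))
E
python3 fk2.py
```

```text
8.068892842869171e-07 (-1, -1, -1, -1) [ 2.8500e-01  5.3980e-01  4.7240e-01  3.0860e-01 -8.0000e-04 -2.2000e-03
 -9.0000e-04  1.5697e+00 -9.0000e-04 -2.7700e-02 -3.3600e-02 -3.0000e-04]
[ 0.   0.   0.  -0.  -0.   0.2 -0.  -0.1 -0.  -0.2 -0.3 -0.5  0.  -0.
 -0.  -0.   0.8  0.   0.   0.1  0.  -0.  -0.5  0.3 -0.  -0.  -0.  -0.
 -0.3 -0.3 -0. ]
8.068892842870977e-07 (-1, -1, -1, -1) [ 2.8500e-01  5.3980e-01  4.7240e-01  3.0860e-01 -8.0000e-04 -2.2000e-03
 -9.0000e-04  1.5697e+00 -9.0000e-04 -2.7700e-02 -3.3600e-02 -3.0000e-04]
[ 0.   0.   0.  -0.  -0.   0.2 -0.  -0.1 -0.  -0.2 -0.3 -0.5  0.  -0.
 -0.  -0.   0.8  0.   0.   0.1  0.  -0.  -0.5  0.3 -0.  -0.  -0.  -0.
 -0.3 -0.3 -0. ]
8.068892842883112e-07 (-1, -1, -1, -1) [ 2.8500e-01  5.3980e-01  4.7240e-01  3.0860e-01 -8.0000e-04 -2.2000e-03
 -9.0000e-04  1.5697e+00 -9.0000e-04 -2.7700e-02 -3.3600e-02 -3.0000e-04]
[ 0.   0.   0.  -0.  -0.   0.2 -0.  -0.1 -0.  -0.2 -0.3 -0.5  0.  -0.
 -0.  -0.   0.8  0.   0.   0.1  0.  -0.  -0.5  0.3 -0.  -0.  -0.  -0.
 -0.3 -0.3 -0. ]
8.068892842928831e-07 (-1, -1, -1, -1) [ 2.8500e-01  5.3980e-01  4.7240e-01  3.0860e-01 -8.0000e-04 -2.2000e-03
 -9.0000e-04  1.5697e+00 -9.0000e-04 -2.7700e-02 -3.3600e-02 -3.0000e-04]
[ 0.   0.   0.  -0.  -0.   0.2 -0.  -0.1 -0.  -0.2 -0.3 -0.5  0.  -0.
 -0.  -0.   0.8  0.   0.   0.1  0.  -0.  -0.5  0.3 -0.  -0.  -0.  -0.
 -0.3 -0.3 -0. ]
```

```bash
cat > ik.py <<'E'
import numpy as np
from fk2 import *
p=[.285,.5398,.4724,.3086,-.0008,-.0022,-.0009,1.5697,-.0009,-.0277,-.0336,-.0003];S=(-1,-1,-1,-1)
lo=np.array([-2.96,-.34,-1.41,.24,-1.37,.17,-2.96]);hi=np.array([2.96,2.1,1.46,2.44,4.51,1.92,2.96])
def ik(t,Rt,q0,w=.03):
    f=lambda q:np.r_[10*(fk(q,p,S)[0]-t),(fk(q,p,S)[1].inv()*Rt).as_rotvec(),1e-3*(q-q0)]
    r=least_squares(f,np.clip(q0,lo+1e-3,hi-1e-3),bounds=(lo,hi)); return r.x,np.abs(r.fun[:3]).max()/10,np.abs(r.fun[3:6]).max()
def tilt(yaw_az,tau,jaw):
    # approach direction azimuth yaw_az (rad), forward tilt tau; jaw axis horizontal perpendicular to azimuth
    a=np.array([np.sin(tau)*np.cos(yaw_az),np.sin(tau)*np.sin(yaw_az),-np.cos(tau)])
    y=jaw*np.array([-np.sin(yaw_az),np.cos(yaw_az),0]); x=np.cross(y,a); return R.from_matrix(np.c_[x,y,a])
E
python3 - <<'E'
from ik import *
q0=np.array([-.468,.354,.309,2.122,-.203,.352,-1.458])
for r in(.6,.7,.8,.9):
  for z in (.1,.14):
    o=[]
    for tau in (20,30,40,50,60,70,80,90):
        x,e,w=ik(np.array([r,0,z]),tilt(.0,np.radians(tau),-1),q0); o.append(f"{tau}:{e*1000:.0f}/{np.degrees(w):.0f}")
    print(r,z,o)
qf=np.array([0,.8,0,1.8,3.14,1,-1.5])
for r in(.5,.6,.7,.8):
    o=[]
    for tau in (40,60,80,90):
        x,e,w=ik(np.array([r,0,.1]),tilt(.0,np.radians(tau),-1),qf); o.append(f"{tau}:{e*1000:.0f}/{np.degrees(w):.0f}")
    print("flip",r,o)
E
```

```text
0.6 0.1 ['20:0/0', '30:1/3', '40:3/13', '50:6/22', '60:8/32', '70:11/41', '80:12/42', '90:9/32']
0.6 0.14 ['20:0/0', '30:0/0', '40:3/9', '50:5/19', '60:8/29', '70:10/38', '80:12/42', '90:9/32']
0.7 0.1 ['20:0/0', '30:0/0', '40:2/9', '50:4/19', '60:6/29', '70:8/38', '80:10/41', '90:10/41']
0.7 0.14 ['20:0/0', '30:0/0', '40:1/6', '50:4/16', '60:6/26', '70:8/35', '80:10/42', '90:10/29']
0.8 0.1 ['20:0/0', '30:0/0', '40:1/5', '50:3/15', '60:5/24', '70:6/34', '80:9/41', '90:9/41']
0.8 0.14 ['20:0/0', '30:0/0', '40:0/2', '50:2/12', '60:4/22', '70:6/32', '80:9/41', '90:9/41']
0.9 0.1 ['20:0/0', '30:0/0', '40:0/0', '50:2/10', '60:3/20', '70:5/30', '80:7/37', '90:7/38']
0.9 0.14 ['20:0/0', '30:0/0', '40:0/0', '50:1/8', '60:3/18', '70:5/27', '80:6/35', '90:7/37']
flip 0.5 ['40:3/5', '60:14/23', '80:11/23', '90:7/15']
flip 0.6 ['40:0/0', '60:0/0', '80:6/4', '90:0/0']
flip 0.7 ['40:0/0', '60:0/0', '80:0/0', '90:0/0']
flip 0.8 ['40:0/0', '60:0/0', '80:0/0', '90:0/0']
```

```bash
python3 - <<'E'
from ik import *
q0=np.array([-.468,.354,.309,2.122,-.203,.352,-1.458])
for pos in ([.6,.05],[.6,0],[.65,.1],[.7,0]):
  for sgn in (1,-1):
    q=q0.copy();out=[];ok=True
    for az in range(0,91,10):
        x,e,w=ik(np.array(pos+[.15]),tilt(np.radians(7+sgn*az),np.radians(18),-1),q); 
        if e>.002 or w>.03: out.append(f"az{az} fail");ok=False;break
        q=x
    if ok:
        for tau in range(20,96,5):
            x,e,w=ik(np.array(pos+[.13]),tilt(np.radians(7+sgn*90),np.radians(tau),-1),q)
            if e>.002 or w>.03: out.append(f"tau{tau} fail {e:.3f} {w:.2f}");break
            q=x
        out.append((tau,q.round(2)))
    print(pos,sgn,out)
E
```

```text
[0.6, 0.05] 1 [(95, array([ 0.76,  1.24, -0.71,  1.57, -0.79,  1.41,  0.84]))]
[0.6, 0.05] -1 ['tau70 fail 0.001 0.06', (70, array([-1.37,  1.58,  1.46,  1.81, -0.5 ,  1.01, -2.96]))]
[0.6, 0] 1 [(95, array([ 0.78,  1.23, -0.66,  1.52, -0.77,  1.51,  0.83]))]
[0.6, 0] -1 ['tau75 fail 0.001 0.05', (75, array([-1.34,  1.64,  1.46,  1.86, -0.49,  0.93, -2.96]))]
[0.65, 0.1] 1 [(95, array([ 0.7 ,  1.3 , -0.8 ,  1.48, -0.76,  1.34,  0.75]))]
[0.65, 0.1] -1 ['tau60 fail 0.000 0.04', (60, array([-1.3 ,  1.49,  1.46,  1.65, -0.55,  1.12, -2.96]))]
[0.7, 0] 1 [(95, array([ 0.7 ,  1.34, -0.73,  1.24, -0.74,  1.55,  0.66]))]
[0.7, 0] -1 ['tau70 fail 0.001 0.05', (70, array([-1.16,  1.58,  1.46,  1.62, -0.48,  0.99, -2.96]))]
```

```bash
python3 -m creep '[[[0,0,0.3,0,0,1],[-0.1,0,0.6,0,0,2],[-0.2,0,0.6,0,0,3],[-0.3,0.1,0.6,0,0,4],[-0.3,0.2,0.6,0,0,5],[-0.3,0.3,0.6,0,0,6],[-0.3,0.3,0.6,0,0,7],[-0.3,0.3,0.6,0,0,8],[-0.3,0.3,0.6,0,0,8],[-0.3,0.3,0.6,0,0,8]]]' && python3 -m creep '[[[0,0,0,0,0,1],[0,0,0,0,0,2],[0,0,0,0,0,3],[0,0,0,0,0,4],[0,0,0,0,0,5],[0,0,0,0,0,6],[0,0,0,0,0,7],[0,0,0,0,0,7],[0,0,0,0,0,7]]]'; python3 - <<'E'
from h import *
im,C=shot("side","e4")
cv2.imwrite("pics/e4c.png",cv2.resize(im[105:345,195:445],None,fx=2.5,fy=2.5))
s=manip.sense();print(s["tool_pos"],s["tcp_rot"],s["joint_pos"].round(3),s["opening"])
q=s["tcp_rot"];print(R.from_quat([q[1],q[2],q[3],q[0]]).as_matrix().round(3))
E
```

```text
clock: 10.45
tool_pos: [0.5768, 0.0608, 0.1641]
tcp_rot: [-0.071, 0.874, 0.456, 0.151]
wrist_force: [-0.2, 0.3, -2.5]
opening: 0.269
clock: 11.2
tool_pos: [0.5768, 0.0615, 0.1636]
tcp_rot: [-0.121, 0.654, 0.738, 0.115]
wrist_force: [0.5, 0.3, -2.7]
opening: 0.267
[0.57638604 0.06144758 0.16368003] [-0.12079499  0.65407005  0.73780702  0.11507274] [ 0.205  0.468 -0.314  1.847 -0.258  0.866  0.212] 0.2712493084122216
[[-0.115  0.993 -0.028]
 [ 0.937  0.118  0.328]
 [ 0.329  0.012 -0.944]]
```

View pics/e4c.png

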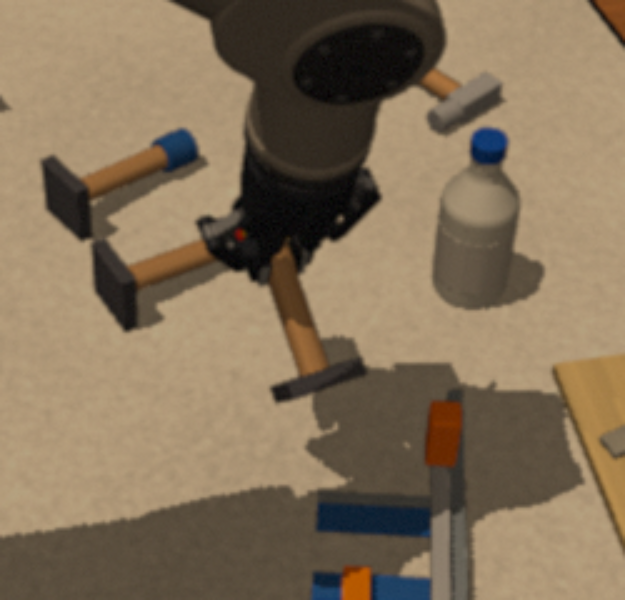

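```bash
python3 -m creep '[[[0,0,0,0.99,0.12,0],[0,0,0,1.98,0.24,0],[0,0,0,2.97,0.36,0],[0,0,0,3.96,0.48,0],[0,0,0,4.95,0.6,0],[0,0,0,5.94,0.72,0],[0,0,0,6.93,0.84,0],[0,0,0,7.92,0.94,0],[0,0,0,8.3,0.98,0],[0,0,0,8.3,0.98,0],[0,0,0,8.3,0.98,0]]]'; python3 - <<'E'
from h import *
im,C=shot("side","e5")
cv2.imwrite("pics/e5c.png",cv2.resize(im[105:345,195:445],None,fx=2.5,fy=2.5))
s=manip.sense();print(s["tool_pos"],s["joint_pos"].round(3),s["opening"])
q=s["tcp_rot"];print(R.from_quat([q[1],q[2],q[3],q[0]]).as_matrix().round(3))
E
```

```text
clock: 12.17
tool_pos: [0.5763, 0.0618, 0.1632]
tcp_rot: [-0.421, 0.548, 0.614, 0.381]
wrist_force: [0.5, -0.5, -3.4]
opening: 0.263
[0.57647205 0.06241985 0.16421455] [ 0.672  0.873 -0.588  1.736 -0.751  1.201  0.778] 0.27577127950874175
[[-0.046  0.994 -0.1  ]
 [ 0.352  0.11   0.929]
 [ 0.935  0.008 -0.355]]
```

View pics/e5c.png

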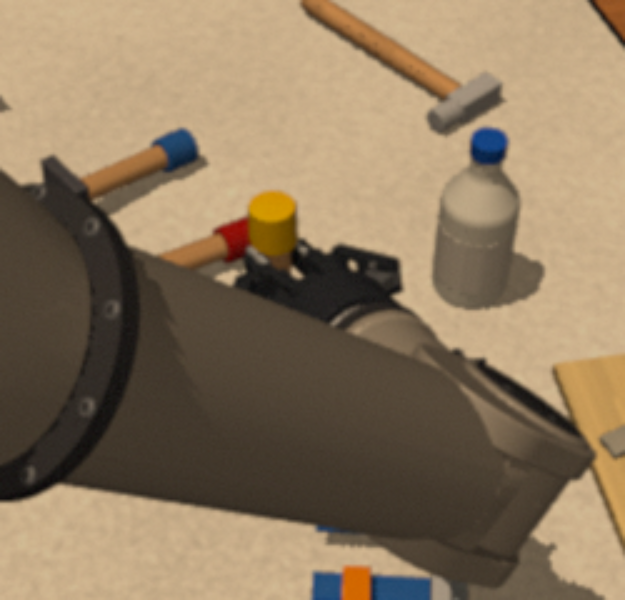

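```bash
python3 -m creep '[[[0,0,-0.3,0,0,0],[0,0,-0.6,0,0,0],[0,0,-0.9,0,0,0],[0,0,-1.15,0,0,0],[0,0,-1.25,0,0,0],[0,0,-1.25,0,0,0]]]' && python3 -m creep '[[[0,0,-0.06,0,0,0],[0,0,-0.12,0,0,0],[0,0,-0.18,0,0,0],[0,0,-0.18,0,0,0]]]';  python3 - <<'E'
from h import *
im,C=shot("scene","e6")
cv2.imwrite("pics/e6c.png",cv2.resize(im[105:345,195:445],None,fx=2.5,fy=2.5))
E
```

```text
clock: 12.72
tool_pos: [0.5759, 0.0624, 0.1126]
tcp_rot: [-0.422, 0.548, 0.614, 0.381]
wrist_force: [-0.3, 0.3, -3.2]
opening: 0.271
clock: 13.05
tool_pos: [0.5758, 0.0623, 0.1051]
tcp_rot: [-0.422, 0.548, 0.614, 0.381]
wrist_force: [0.1, -0.0, -2.0]
opening: 0.265
```

View pics/e6c.png

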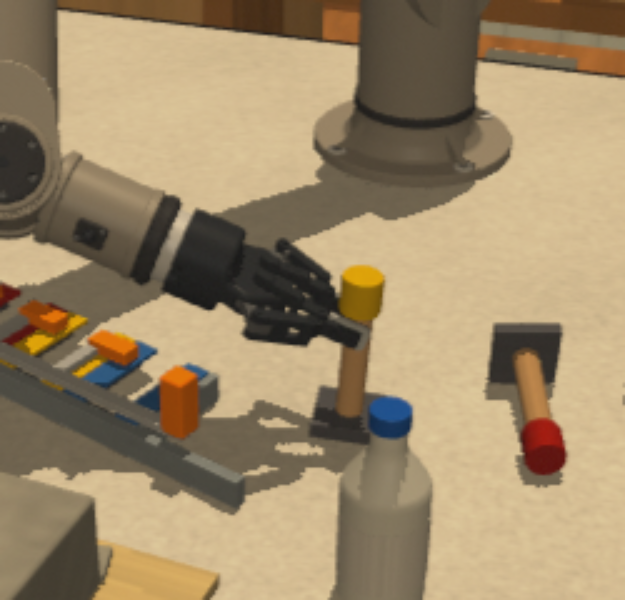

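```bash
python3 -m creep '[[[0,0,-0.04,0,0,0],[0,0,-0.04,0,0,0],[0,0,-0.04,0,0,0],[0,0,-0.04,0,0,0],[0,0,-0.04,0,0,0],[0,0,-0.04,0,0,0],[0,0,-0.04,0,0,0],[0,0,-0.04,0,0,0]]]' 0.6 && python3 -m creep '[[[0.04,-0.37,0.14,0,0,0],[0.08,-0.75,0.28,0,0,0],[0.12,-1.1,0.42,0,0,0],[0.16,-1.5,0.6,0,0,0],[0.2,-1.9,0.8,0,0,0],[0.2,-1.9,1.4,0,0,0],[0.2,-1.9,2,0,0,0],[0.2,-1.9,2.2,0,0,0]]]';  python3 - <<'E'
from h import *
im,C=shot("scene","e7")
cv2.imwrite("pics/e7c.png",cv2.resize(im[105:345,195:445],None,fx=2.5,fy=2.5))
E
```

```text
clock: 13.77
tool_pos: [0.5759, 0.0624, 0.1038]
tcp_rot: [-0.422, 0.548, 0.614, 0.381]
wrist_force: [-0.0, 0.3, 0.2]
opening: 0.603
clock: 14.43
tool_pos: [0.585, -0.0138, 0.195]
tcp_rot: [-0.42, 0.547, 0.615, 0.382]
wrist_force: [1.0, -0.5, 0.8]
opening: 0.602
```

View pics/e7c.png

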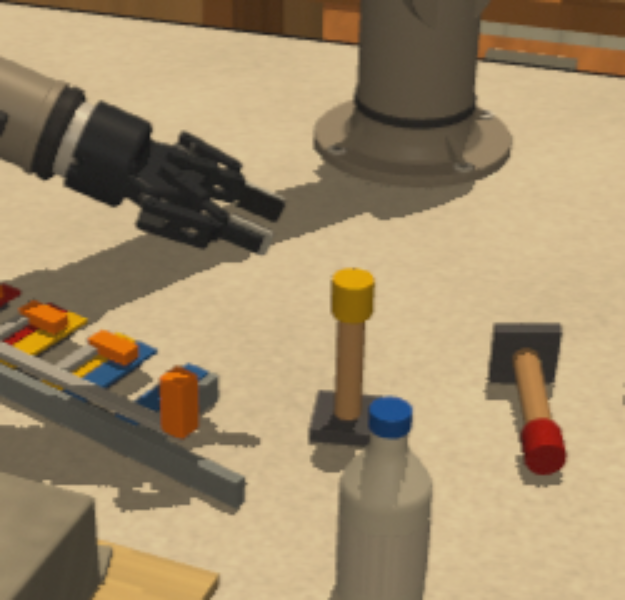

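```bash
python3 -m creep '[[[0,0,0.2,-0.99,-0.11,0],[0,0,0.4,-1.98,-0.22,0],[0,0,0.6,-2.97,-0.33,0],[0,0,0.8,-3.96,-0.44,0],[0,0,0.8,-4.95,-0.55,0],[0,0,0.8,-5.94,-0.66,0],[0,0,0.8,-6.93,-0.77,0],[0,0,0.8,-7.92,-0.88,0],[0,0,0.8,-8.91,-0.99,0],[0,0,0.8,-9.9,-1.1,0],[0,0,0.8,-10.9,-1.2,0],[0,0,0.8,-11.43,-1.27,0]]]' 1 && python3 -m creep '[[[0,0.5,0.3,0,0,0],[0,1.0,0.3,0,0,0],[0,1,0.3,0,0,0],[0,1,0.3,0,0,0]]]' ;  python3 - <<'E'
from h import *
im,C=shot("wrist","e8")
s=manip.sense();print(s["tool_pos"],s["joint_pos"].round(3),s["clock"])
q=s["tcp_rot"];print(R.from_quat([q[1],q[2],q[3],q[0]]).as_matrix().round(3))
print("scene knob top",bp(cam("scene"),335.8,217,.15))
E
```

```text
clock: 15.48
tool_pos: [0.585, -0.0108, 0.2272]
tcp_rot: [0.002, 0.662, 0.75, 0.001]
wrist_force: [-0.7, 0.2, 0.3]
opening: 1.0
clock: 15.82
tool_pos: [0.5844, 0.0308, 0.2383]
tcp_rot: [0.002, 0.66, 0.751, 0.001]
wrist_force: [0.0, -0.1, -0.1]
opening: 1.0
[0.58448    0.02909506 0.23820501] [ 0.057  0.353 -0.271  1.775  0.111  1.024 -0.13 ] 15.8667
[[-0.126  0.992  0.004]
 [ 0.992  0.126 -0.002]
 [-0.002  0.004 -1.   ]]
scene knob top [0.58047646 0.0658523  0.15      ]
```

View pics/e8.png

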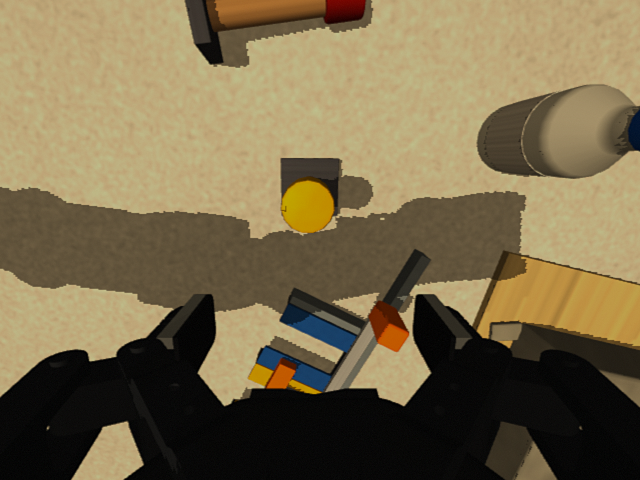

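```bash
python3 - <<'E'
from h import *
C=cam("wrist");k=bp(C,307.5,206,.15);s=manip.sense();print(k,(k-s["tool_pos"])[:2]/.04,(.131-s["tool_pos"][2])/.04)
E
```

```text
[0.57572586 0.06253084 0.15      ] [-0.21885348  0.83589452] -2.680125254676201
```

```bash
python3 -m creep '[[[-0.2,0.42,0,0,0,0],[-0.22,0.84,-0.3,0,0,0],[-0.22,0.84,-1,0,0,0],[-0.22,0.84,-1.7,0,0,0],[-0.22,0.84,-2.4,0,0,0],[-0.22,0.84,-2.68,0,0,0],[-0.22,0.84,-2.68,0,0,0]]]' 1 40 && python3 -m creep '[[[0,0,0,0,0,0],[0,0,0,0,0,0],[0,0,0,0,0,0],[0,0,0,0,0,0],[0,0,0,0,0,0],[0,0,0,0,0,0],[0,0,0,0,0,0],[0,0,0,0,0,0]]]' 0 40
```

```text
clock: 16.45
tool_pos: [0.5734, 0.0608, 0.1277]
tcp_rot: [0.0, 0.662, 0.75, -0.002]
wrist_force: [-0.5, -0.1, -0.0]
opening: 1.0
clock: 17.12
tool_pos: [0.5749, 0.061, 0.1291]
tcp_rot: [0.001, 0.662, 0.75, -0.001]
wrist_force: [0.9, -0.6, 6.4]
opening: 0.413
```

```bash
python3 -m creep '[[[0,0,0.12,0,0,0],[0,0,0.25,0,0,0],[-0.3,0,0.25,0,0,-0.5],[-0.7,-0.2,0.25,0,0,-1],[-1.2,-0.4,0.25,0,0,-1.8],[-1.7,-0.8,0.25,0,0,-2.6],[-2.1,-1.2,0.25,0,0,-3.4],[-2.42,-1.7,0.25,0,0,-4.2],[-2.42,-2.2,0.25,0,0,-4.5],[-2.42,-2.7,0.25,0,0,-4.5],[-2.42,-2.9,0.25,0,0,-4.5],[-2.42,-2.9,0.25,0,0,-4.5]]]' && python3 -m creep '[[[0,-0.4,0,0,0,0],[0,-0.8,0,0,0,0],[0,-1.3,0,0,0,0],[0,-1.8,0,0,0,0],[0,-2.3,0,0,0,0],[0,-2.65,0,0,0,0],[0,-2.75,0,0,0,0],[0,-2.75,0,0,0,0],[0,-2.75,0,0,0,0],[0,-2.75,0,0,0,0]]]'; python3 - <<'E'
from h import *
s=manip.sense()
a=[.57203,-.20017,-.34651];c,n=np.cos(a[2]),np.sin(a[2])
t=s["tool_pos"];print(t,s["joint_pos"].round(2),"dock",c*(t[0]-a[0])+n*(t[1]-a[1]),-n*(t[0]-a[0])+c*(t[1]-a[1]))
q=s["tcp_rot"];print(R.from_quat([q[1],q[2],q[3],q[0]]).as_matrix().round(3))
im,C=shot("side","f1");cv2.imwrite("pics/f1c.png",im[200:480,150:500])
im,C=shot("wrist","f1w")
im,C=shot("scene","f1s");cv2.imwrite("pics/f1sc.png",cv2.resize(im[130:330,100:350],None,fx=2.5,fy=2.5))
E
```

```text
clock: 18.12
tool_pos: [0.4776, -0.057, 0.1391]
tcp_rot: [0.001, 0.819, 0.573, -0.002]
wrist_force: [-0.5, 0.2, -1.7]
opening: 0.409
clock: 18.95
tool_pos: [0.4778, -0.165, 0.139]
tcp_rot: [0.001, 0.819, 0.574, -0.001]
wrist_force: [-0.2, 0.5, -2.8]
opening: 0.412
[ 0.47779599 -0.16503198  0.13902388] [ 0.29  0.35 -0.1   2.05  0.06  0.75 -0.19] dock -0.10056656847049163 0.0010460494771926399
[[ 0.341  0.94  -0.002]
 [ 0.94  -0.341 -0.003]
 [-0.003 -0.001 -1.   ]]
```

View pics/f1c.png

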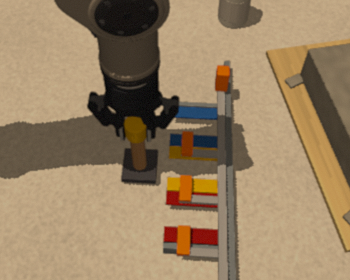

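View pics/f1w.png

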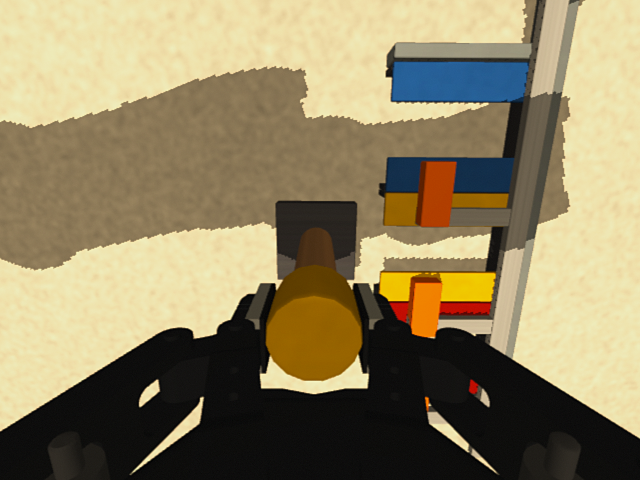

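View pics/f1sc.png

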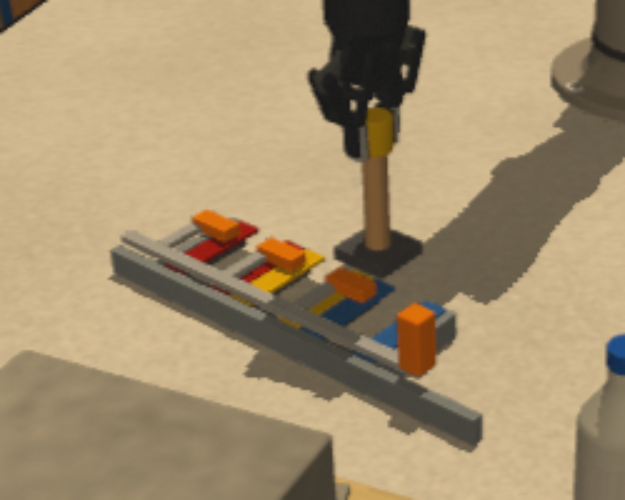

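```bash
python3 - <<'E'
from h import *
from scipy.optimize import least_squares
C=cam("wrist")
o=[(392,62,.127),(389,102,.103),(386,158,.067),(383,192,.0425),(383,226,.018),(379,272,-.018),(377,302,-.0425)]
P=np.array([bp(C,u,v,.027)[:2] for u,v,_ in o]);print(P.round(4))
Q=np.array([(-.05,y) for *_,y in o])
def res(a):
    c,s=np.cos(a[2]),np.sin(a[2]); return (Q@np.array([[c,s],[-s,c]])+a[:2]-P).ravel()
r=least_squares(res,[.57,-.2,-.35]);print(r.x,np.degrees(r.x[2]),(r.fun*1000).round(1))
a=r.x;c,s=np.cos(a[2]),np.sin(a[2])
D=lambda p:np.round([c*(p[0]-a[0])+s*(p[1]-a[1]),-s*(p[0]-a[0])+c*(p[1]-a[1])],4)
for u,v in((277,203),(356,203),(356,279),(278,279)): print("foot",bp(C,u,v,.024).round(4),D(bp(C,u,v,.024)))
print("tcp",D(manip.sense()["tool_pos"]))
E
```

```text
[[ 0.5667 -0.0663]
 [ 0.558  -0.0887]
 [ 0.5458 -0.1227]
 [ 0.537  -0.1445]
 [ 0.5299 -0.1682]
 [ 0.5166 -0.2015]
 [ 0.5079 -0.2248]]
[ 0.56966483 -0.20234749 -0.35320352] -20.23707098778116 [-0.   0.4  0.3  0.3  0.1  0.5  0.4 -0.7 -0.9  0.1 -0.1 -0.4  0.2 -0.1]
foot [ 0.4625 -0.1263  0.024 ] [-0.1269  0.0343]
foot [ 0.5167 -0.1459  0.024 ] [-0.0692  0.0346]
foot [ 0.4984 -0.2022  0.024 ] [-0.0669 -0.0245]
foot [ 0.4414 -0.1816  0.024 ] [-0.1275 -0.0249]
tcp [-0.0989  0.0025]
```

```bash
python3 -m creep '[[[-0.02,-0.05,-0.08,0,0,0],[-0.035,-0.095,-0.17,0,0,0],[-0.035,-0.095,-0.17,0,0,0],[0.2,-0.18,-0.17,0,0,0],[0.43,-0.27,-0.17,0,0,0],[0.67,-0.355,-0.17,0,0,0],[0.9,-0.44,-0.17,0,0,0],[1.14,-0.53,-0.17,0,0,0],[1.14,-0.53,-0.17,0,0,0],[1.14,-0.53,-0.17,0,0,0]]]'; python3 - <<'E'
from h import *
im,C=shot("wrist","f2w")
E
```

```text
clock: 19.93
tool_pos: [0.5239, -0.1871, 0.1321]
tcp_rot: [0.001, 0.819, 0.574, -0.001]
wrist_force: [0.4, -0.3, -3.1]
opening: 0.41
```

View pics/f2w.png

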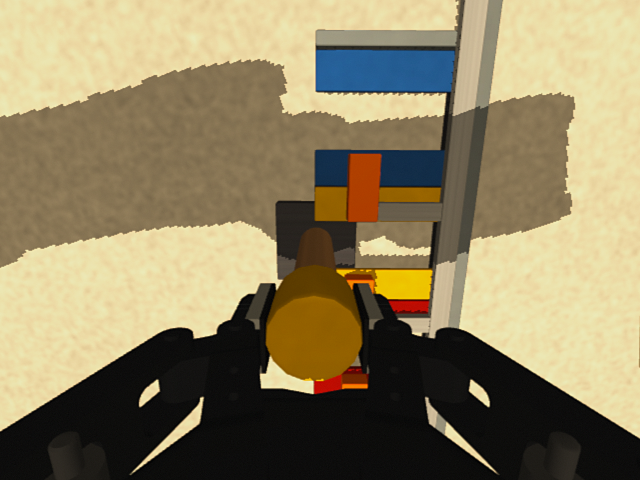

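```bash
python3 -m creep '[[[0.2,-0.07,0,0,0,0],[0.4,-0.145,0,0,0,0],[0.6,-0.22,0,0,0,0],[0.8,-0.295,0,0,0,0],[1.0,-0.37,0,0,0,0],[1.15,-0.425,0,0,0,0],[1.25,-0.46,0,0,0,0],[1.35,-0.5,0,0,0,0],[1.4,-0.515,0,0,0,0]]]' && python3 -m creep '[[[0.03,-0.01,0,0,0,0],[0.06,-0.02,0,0,0,0],[0.1,-0.04,0,0,0,0],[0.13,-0.05,0,0,0,0],[0.13,-0.05,0,0,0,0]]]'; python3 - <<'E'
from h import *
im,C=shot("wrist","f3w")
a=[.56966,-.20235,-.3532];c,s=np.cos(a[2]),np.sin(a[2])
D=lambda p:np.round([c*(p[0]-a[0])+s*(p[1]-a[1]),-s*(p[0]-a[0])+c*(p[1]-a[1])],4)
print(D(manip.sense()["tool_pos"]))
E
```

```text
clock: 20.73
tool_pos: [0.5796, -0.2077, 0.1319]
tcp_rot: [0.001, 0.819, 0.574, -0.002]
wrist_force: [1.0, 0.9, -3.9]
opening: 0.413
clock: 21.15
tool_pos: [0.5836, -0.2093, 0.1316]
tcp_rot: [-0.001, 0.819, 0.574, -0.003]
wrist_force: [-4.2, 0.9, -0.4]
opening: 0.41
[ 0.0155 -0.0017]
```

View pics/f3w.png

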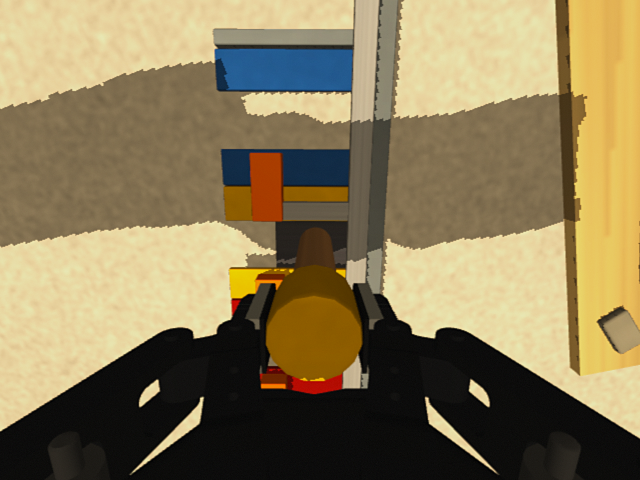

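```bash
python3 -m creep '[[[0.03,-0.01,-0.04,0,0,0],[0.05,-0.02,-0.08,0,0,0],[0.05,-0.02,-0.09,0,0,0],[0.05,-0.02,-0.09,0,0,0]]]' && python3 -m creep '[[[0,0,0,0,0,0],[0,0,0,0,0,0],[0,0,0,0,0,0],[0,0,0,0,0,0],[0,0,0,0,0,0],[0,0,0.6,0,0,0],[0,0,1.4,0,0,0],[0,0,2,0,0,0],[-0.4,0.6,2,0,0,0],[-0.8,1.2,2,0,0,0],[-0.8,1.6,2,0,0,0],[-0.8,1.6,2,0,0,0]]]' 0.9; python3 - <<'E'
from h import *
im,C=shot("scene","f4s");cv2.imwrite("pics/f4sc.png",cv2.resize(im[180:330,120:320],None,fx=3,fy=3))
im,C=shot("wrist","f4w");s=manip.sense();print(s["tool_pos"],s["clock"])
E
```

```text
clock: 21.53
tool_pos: [0.5842, -0.2096, 0.1289]
tcp_rot: [-0.002, 0.819, 0.574, -0.004]
wrist_force: [-10.0, 2.8, 11.2]
opening: 0.411
clock: 22.53
tool_pos: [0.5521, -0.1413, 0.2092]
tcp_rot: [-0.002, 0.818, 0.576, -0.003]
wrist_force: [0.1, -0.2, 0.1]
opening: 0.903
[ 0.55257061 -0.14530881  0.20911976] 22.6333
```

View pics/f4sc.png

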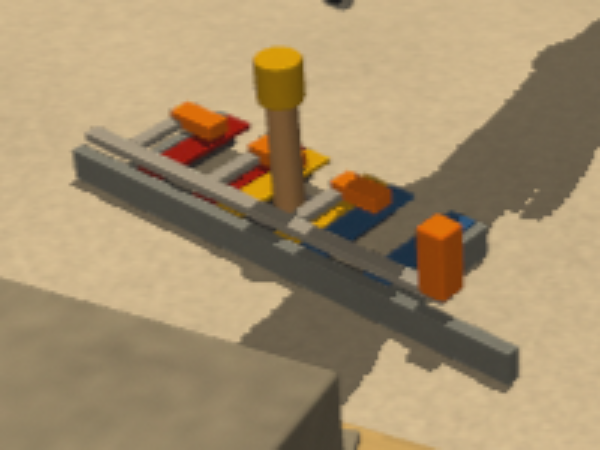

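View pics/f4w.png

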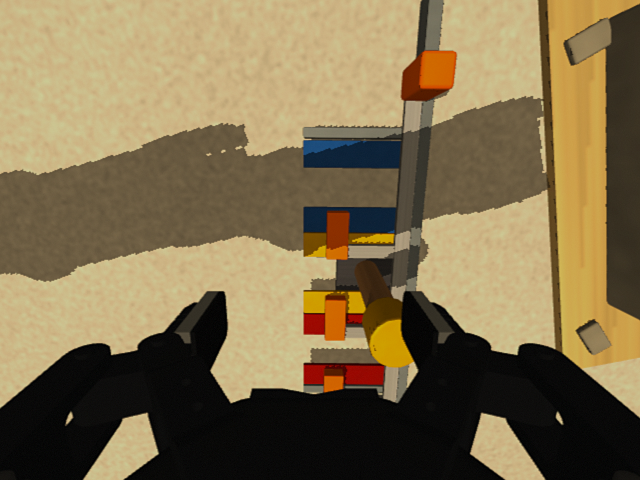

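```bash
python3 -m creep '[[[0,0.5,0.2,0,0,-1],[0,1.2,0.2,0,0,-2],[0,2,0.2,0,0,-3],[0,2.8,0.2,0,0,-4],[0,3.6,0.2,0,0,-5],[0,4.4,0.2,0,0,-6],[0,5.2,0.2,0,0,-7],[0,6,0.2,0,0,-8],[0,6.8,0.2,0,0,-9],[0,7.6,0.2,0,0,-9.2],[0,8.2,0,0,0,-9.2],[0,8.8,0,0,0,-9.2]]]' 1 && python3 -m creep '[[[0,0.4,0,0,0,0],[0,0.4,0,0,0,0],[0,0.4,0,0,0,0]]]'; python3 - <<'E'
from h import *
im,C=shot("wrist","g1w");s=manip.sense();print(s["tool_pos"],s["clock"],s["joint_pos"].round(2))
E
```

```text
clock: 23.63
tool_pos: [0.553, 0.2072, 0.2079]
tcp_rot: [-0.002, 0.992, 0.129, -0.003]
wrist_force: [0.0, 0.6, -0.1]
opening: 1.003
clock: 23.88
tool_pos: [0.5538, 0.2231, 0.2075]
tcp_rot: [-0.002, 0.992, 0.13, -0.003]
wrist_force: [0.3, -0.4, 0.3]
opening: 1.0
[0.553931   0.22177501 0.20759189] 23.9333 [-0.43  0.39 -0.07  1.78  0.03  0.97 -1.82]
```

View pics/g1w.png

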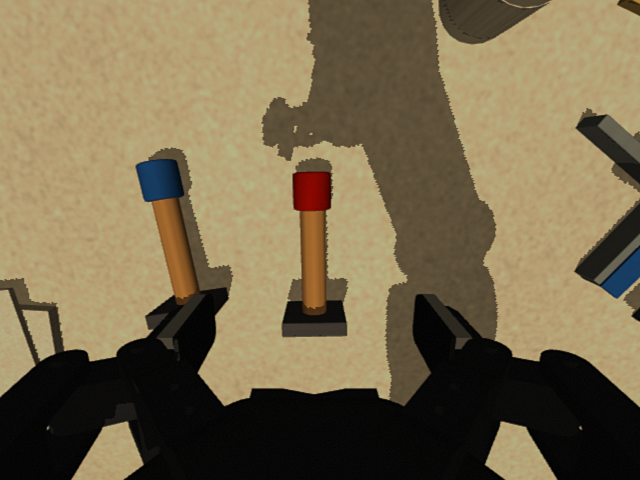

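```bash
cat > gr.py <<'E'
import sys
from h import *
u1,v1,u2,v2=map(float,sys.argv[1:5])
C=cam("wrist");s=manip.sense()
k=bp(C,u1,v1,.033);f=bp(C,u2,v2,.041);d=(k-f)[:2];L=np.hypot(*d);d/=L
g=k[:2]-.016*d
q=s["tcp_rot"];M=R.from_quat([q[1],q[2],q[3],q[0]]).as_matrix()
print("stem at knob",k.round(4),"foot",f.round(4),"len",L.round(4),"az",np.degrees(np.arctan2(d[1],d[0])),"jaw",np.degrees(np.arctan2(M[1,1],M[0,1])))
print("move units",((g-s["tool_pos"][:2])/.04).round(3),((.027-s["tool_pos"][2])/.04).round(2),"n",(-d[1]).round(3),d[0].round(3))
E
python3 gr.py 312 209 314 308
```

```text
stem at knob [0.5694 0.2291 0.033 ] foot [0.4779 0.203  0.041 ] len 0.0952 az 15.93518722612802 jaw -75.20802660926859
move units [0.002 0.074] -4.51 n -0.275 0.962
```

```bash
python3 -m creep '[[[0,0.07,-0.6,-0.27,0.96,0],[0,0.07,-1.4,-0.55,1.92,0],[0,0.07,-2.2,-0.82,2.89,0],[0,0.07,-3,-0.82,2.89,0],[0,0.07,-3.8,-0.82,2.89,0],[0,0.07,-4.4,-0.82,2.89,0],[0,0.07,-4.51,-0.82,2.89,0],[0,0.07,-4.51,-0.82,2.89,0],[0,0.07,-4.51,-0.82,2.89,0]]]' 1 30 && python3 -m creep '[[[0,0,0,0,0,0],[0,0,0,0,0,0],[0,0,0,0,0,0],[0,0,0,0,0,0],[0,0,0,0,0,0],[0,0,0,0,0,0],[0,0,0,0,0,0],[0,0,0,0,0,0],[0,0,0,0,0,0]]]' 0 30
```

```text
clock: 24.68
tool_pos: [0.5551, 0.2237, 0.0284]
tcp_rot: [0.021, 0.979, 0.126, -0.157]
wrist_force: [0.6, 0.0, -0.4]
opening: 1.001
clock: 25.43
tool_pos: [0.5555, 0.2239, 0.029]
tcp_rot: [0.021, 0.979, 0.126, -0.157]
wrist_force: [0.2, 0.3, 5.6]
opening: 0.268
```

```bash
python3 -m creep '[[[0,0,0.2,0,0,0],[0,0,0.5,0,0,0],[0,0,0.8,0,0,0],[0,0,1.1,0.27,-0.96,0],[0,0,1.5,0.55,-1.92,0],[0.1,0,2,0.82,-2.89,0],[0.2,-0.3,2.5,1.1,-3.85,0],[0.3,-0.8,3,1.37,-4.8,0],[0.4,-1.4,3.4,1.65,-5.77,0],[0.5,-2,3.4,1.65,-5.77,0],[0.5,-2.4,3.4,1.65,-5.77,0],[0.5,-2.4,3.4,1.65,-5.77,0]]]' && python3 -m creep '[[[0,-0.4,0,0,0,1],[0,-0.8,0,0,0,2],[0,-1.2,0,0,0,3],[0,-1.6,0,0,0,4],[0,-1.7,0,0,0,5],[0,-1.7,0,0,0,6],[0,-1.7,0,0,0,7],[0,-1.7,0,0,0,8],[0,-1.7,0,0,0,8],[0,-1.7,0,0,0,8]]]' && python3 -m creep '[[[0,0,0,0,0,1],[0,0,0,0,0,2],[0,0,0,0,0,3],[0,0,0,0,0,4],[0,0,0,0,0,5],[0,0,0,0,0,6],[0,0,0,0,0,6],[0,0,0,0,0,6]]]'; python3 - <<'E'
from h import *
im,C=shot("side","g4")
cv2.imwrite("pics/g4c.png",cv2.resize(im[105:345,195:445],None,fx=2.5,fy=2.5))
s=manip.sense();print(s["tool_pos"],s["joint_pos"].round(3),s["opening"])
q=s["tcp_rot"];print(R.from_quat([q[1],q[2],q[3],q[0]]).as_matrix().round(3))
E
```

```text
clock: 26.43
tool_pos: [0.5749, 0.1226, 0.1661]
tcp_rot: [-0.024, 0.98, 0.124, 0.153]
wrist_force: [0.8, -0.5, -2.8]
opening: 0.266
clock: 27.27
tool_pos: [0.575, 0.0545, 0.1663]
tcp_rot: [-0.084, 0.846, 0.51, 0.13]
wrist_force: [0.3, 0.4, -3.9]
opening: 0.263
clock: 27.93
tool_pos: [0.5748, 0.0553, 0.1662]
tcp_rot: [-0.12, 0.648, 0.746, 0.097]
wrist_force: [0.1, -0.7, -4.4]
opening: 0.264
[0.57452941 0.05516764 0.16621152] [ 0.418  0.522 -0.607  1.813 -0.027  0.903  0.03 ] 0.2656558972319666
[[-0.131  0.99  -0.054]
 [ 0.943  0.141  0.3  ]
 [ 0.305 -0.011 -0.952]]
```

View pics/g4c.png

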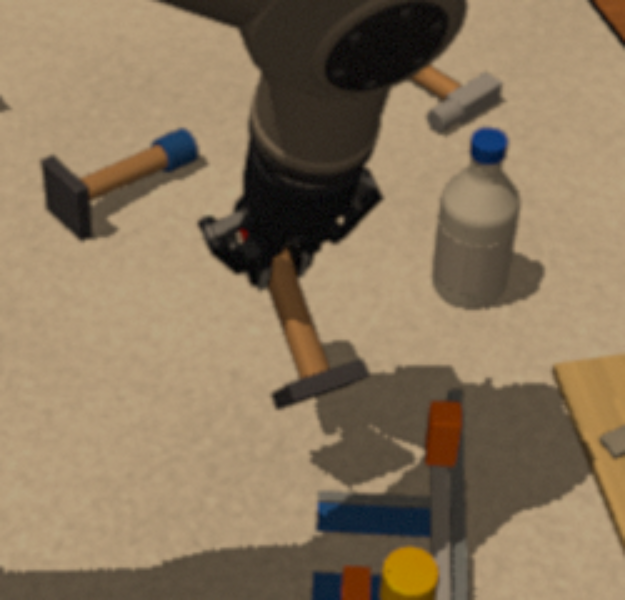

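```bash
python3 - <<'E'
from ik import *
q=np.array([ 0.418,0.522,-0.607,1.813,-0.027,0.903,0.03])
for pos in([.575,.2],[.575,.17],[.6,.2]):
    q=np.array([ 0.418,0.522,-0.607,1.813,-0.027,0.903,0.03])
    for tau in range(18,80,6):
        x,e,w=ik(np.array(pos+[.15]),tilt(np.radians(100),np.radians(tau),-1),q)
        if e>.002 or w>.03: print("fail",tau,e,w);break
        q=x
    print(pos,tau,q.round(2), "elbow",)
E
```

```text
[0.575, 0.2] 78 [ 0.77  1.21 -1.08  1.75 -0.45  0.93  0.5 ] elbow
[0.575, 0.17] 78 [ 0.79  1.19 -1.04  1.73 -0.46  0.99  0.52] elbow
[0.6, 0.2] 78 [ 0.74  1.21 -1.06  1.68 -0.45  0.96  0.48] elbow
```

```bash
python3 -m creep '[[[0,0.5,0,0,0,0],[0,1,0,0,0,0],[0,1.6,0,0,0,0],[0,2.2,0,0,0,0],[0,2.8,0,0,0,0],[0,3.1,0,0,0,0],[0,3.1,0,0,0,0],[0,3.1,0,0,0,0]]]' && python3 -m creep '[[[0,0,0,0.99,0.14,0],[0,0,0,1.98,0.28,0],[0,0,0,2.97,0.42,0],[0,0,0,3.96,0.56,0],[0,0,0,4.95,0.7,0],[0,0,0,5.94,0.84,0],[0,0,0,6.93,0.98,0],[0,0,0,7.92,1.12,0],[0,0,0,8.5,1.2,0],[0,0,0,8.5,1.2,0],[0,0,0,8.5,1.2,0]]]' && python3 -m creep '[[[0,0,-0.3,0,0,0],[0,0,-0.6,0,0,0],[0,0,-0.9,0,0,0],[0,0,-1.2,0,0,0],[0,0,-1.34,0,0,0],[0,0,-1.34,0,0,0]]]'; python3 - <<'E'
from h import *
im,C=shot("scene","g6")
cv2.imwrite("pics/g6c.png",cv2.resize(im[105:345,195:515],None,fx=2.4,fy=2.4))
s=manip.sense();print(s["tool_pos"],s["joint_pos"].round(3),s["opening"])
q=s["tcp_rot"];print(R.from_quat([q[1],q[2],q[3],q[0]]).as_matrix().round(3))
E
```

```text
clock: 28.65
tool_pos: [0.5741, 0.1792, 0.1662]
tcp_rot: [-0.12, 0.648, 0.746, 0.096]
wrist_force: [-0.1, -0.4, -2.1]
opening: 0.268
clock: 29.57
tool_pos: [0.5747, 0.1766, 0.1641]
tcp_rot: [-0.432, 0.54, 0.622, 0.368]
wrist_force: [-0.1, 0.8, -2.6]
opening: 0.267
clock: 30.07
tool_pos: [0.5739, 0.1768, 0.1085]
tcp_rot: [-0.432, 0.541, 0.621, 0.367]
wrist_force: [-0.4, -0.5, -3.0]
opening: 0.269
[0.5743136  0.17692845 0.10975222] [ 0.735  1.125 -0.967  1.764 -0.44   0.879  0.51 ] 0.26917215553416846
[[-0.042  0.989 -0.14 ]
 [ 0.354  0.146  0.924]
 [ 0.934 -0.01  -0.357]]
```

View pics/g6c.png

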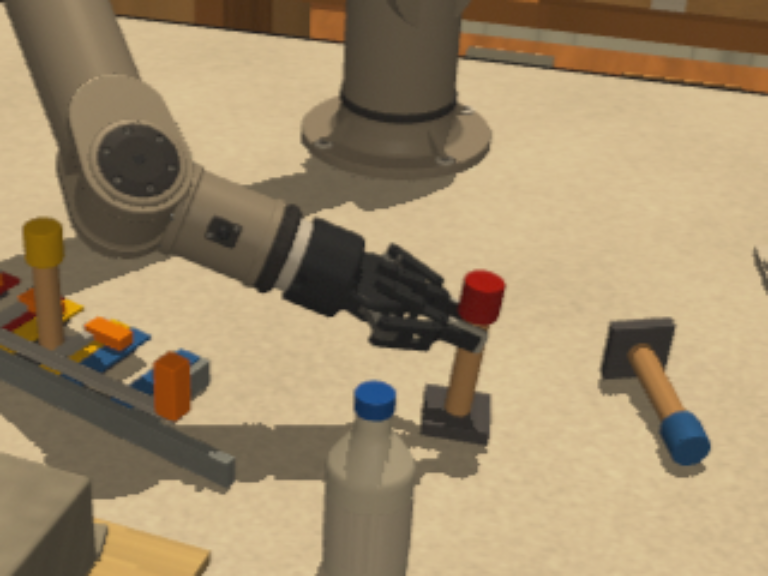

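```bash
python3 -m creep '[[[0,0,-0.05,0,0,0],[0,0,-0.1,0,0,0],[0,0,-0.14,0,0,0],[0,0,-0.14,0,0,0]]]' && python3 -m creep '[[[0,0,0,0,0,0],[0,0,0,0,0,0],[0,0,0,0,0,0],[0,0,0,0,0,0],[0,0,0,0,0,0],[0,0,0,0,0,0],[0,0,0,0,0,0],[0,0,0,0,0,0]]]' 0.6 && python3 -m creep '[[[0.055,-0.37,0.14,0,0,0],[0.11,-0.75,0.28,0,0,0],[0.16,-1.1,0.42,0,0,0],[0.22,-1.5,0.6,0,0,0],[0.28,-1.9,0.8,0,0,0],[0.28,-1.9,1.4,0,0,0],[0.28,-1.9,2,0,0,0],[0.28,-1.9,2.2,0,0,0]]]'
```

```text
clock: 30.45
tool_pos: [0.5744, 0.177, 0.1044]
tcp_rot: [-0.432, 0.54, 0.621, 0.367]
wrist_force: [-1.5, -0.5, -2.9]
opening: 0.269
clock: 31.12
tool_pos: [0.5744, 0.177, 0.1045]
tcp_rot: [-0.432, 0.54, 0.621, 0.368]
wrist_force: [0.0, -0.2, -0.2]
opening: 0.602
clock: 31.78
tool_pos: [0.5866, 0.1012, 0.1959]
tcp_rot: [-0.431, 0.54, 0.622, 0.369]
wrist_force: [0.8, 1.1, 1.0]
opening: 0.599
```

```bash
python3 -m creep '[[[0,0,0.2,-0.99,-0.14,0],[0,0,0.4,-1.98,-0.28,0],[0,0,0.6,-2.97,-0.42,0],[0,0,0.8,-3.96,-0.56,0],[0,0,0.8,-4.95,-0.7,0],[0,0,0.8,-5.94,-0.84,0],[0,0,0.8,-6.93,-0.98,0],[0,0,0.8,-7.92,-1.12,0],[0,0,0.8,-8.91,-1.26,0],[0,0,0.8,-9.9,-1.4,0],[0,0,0.8,-10.9,-1.54,0],[0,0,0.8,-11.38,-1.61,0]]]' 1 && python3 -m creep '[[[0,0.5,0.3,0,0,0],[0,1.0,0.3,0,0,0],[0,1,0.3,0,0,0],[0,1,0.3,0,0,0]]]' ;  python3 - <<'E'
from h import *
im,C=shot("wrist","g8")
s=manip.sense();print(s["tool_pos"],s["joint_pos"].round(3),s["clock"])
q=s["tcp_rot"];print(R.from_quat([q[1],q[2],q[3],q[0]]).as_matrix().round(3))
E
```

```text
clock: 32.78
tool_pos: [0.5859, 0.1046, 0.2288]
tcp_rot: [-0.001, 0.655, 0.755, -0.002]
wrist_force: [-0.0, 0.8, -0.4]
opening: 1.002
clock: 33.12
tool_pos: [0.5851, 0.1464, 0.2405]
tcp_rot: [-0.002, 0.654, 0.757, -0.003]
wrist_force: [-0.1, 0.5, 0.2]
opening: 0.996
[0.58545071 0.14458615 0.24024351] [ 0.109  0.436 -0.602  1.706  0.272  1.092 -0.435] 33.1667
[[-0.142  0.99  -0.006]
 [ 0.99   0.142 -0.003]
 [-0.002 -0.007 -1.   ]]
```

View pics/g8.png

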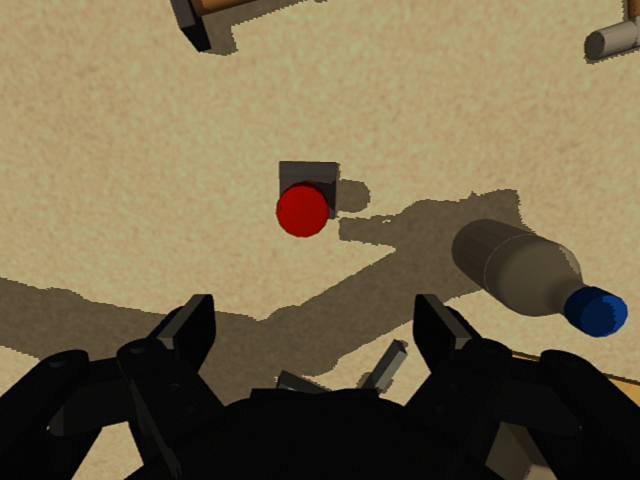

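```bash
python3 - <<'E'
from h import *
C=cam("wrist");k=bp(C,302.5,210,.15);s=manip.sense();print(k,(k-s["tool_pos"])[:2]/.04,(.131-s["tool_pos"][2])/.04)
print("bottle",bp(C,486,252,0),bp(C,596,312,.17))
E
```

```text
[0.57233737 0.17436746 0.15      ] [-0.32783343  0.74453278] -2.7310878372730114
bottle [0.78490965 0.13154662 0.        ] [0.76909347 0.13915638 0.17      ]
```

```bash
python3 -m creep '[[[-0.2,0.42,0,0,0,0],[-0.33,0.74,-0.3,0,0,0],[-0.33,0.74,-1,0,0,0],[-0.33,0.74,-1.7,0,0,0],[-0.33,0.74,-2.4,0,0,0],[-0.33,0.74,-2.73,0,0,0],[-0.33,0.74,-2.73,0,0,0]]]' 1 40 && python3 -m creep '[[[0,0,0,0,0,0],[0,0,0,0,0,0],[0,0,0,0,0,0],[0,0,0,0,0,0],[0,0,0,0,0,0],[0,0,0,0,0,0],[0,0,0,0,0,0],[0,0,0,0,0,0]]]' 0 40
```

```text
clock: 33.75
tool_pos: [0.5703, 0.1717, 0.1274]
tcp_rot: [-0.003, 0.655, 0.755, -0.006]
wrist_force: [0.3, 0.6, -0.6]
opening: 0.997
clock: 34.42
tool_pos: [0.5716, 0.1722, 0.1289]
tcp_rot: [-0.002, 0.655, 0.755, -0.005]
wrist_force: [1.5, -0.5, 5.6]
opening: 0.412
```

```bash
python3 -m creep '[[[0,0,0.12,0,0,0],[0,0,0.25,0,0,0],[-0.3,-0.3,0.25,0,0,-0.5],[-0.7,-0.7,0.25,0,0,-1],[-1.1,-1.2,0.25,0,0,-1.8],[-1.5,-1.7,0.25,0,0,-2.6],[-1.9,-2.3,0.25,0,0,-3.4],[-2.2,-2.9,0.25,0,0,-4.2],[-2.3,-3.5,0.25,0,0,-4.73],[-2.3,-4.1,0.25,0,0,-4.73],[-2.3,-4.5,0.25,0,0,-4.73],[-2.3,-4.5,0.25,0,0,-4.73]]]' && python3 -m creep '[[[-0.06,-0.4,0,0,0,0],[-0.13,-0.9,0,0,0,0],[-0.21,-1.5,0,0,0,0],[-0.29,-2.1,0,0,0,0],[-0.38,-2.7,0,0,0,0],[-0.46,-3.3,0,0,0,0],[-0.54,-3.9,0,0,0,0],[-0.62,-4.5,0,0,0,0],[-0.7,-5.1,0,0,0,0],[-0.8,-5.7,0,0,0,0],[-0.83,-5.95,0,0,0,0],[-0.83,-5.95,0,0,0,0]]]' && python3 -m creep '[[[0,0,0,0,0,0],[0,0,0,0,0,0],[0,0,0,0,0,0]]]' ; python3 - <<'E'
from h import *
s=manip.sense()
a=[.56966,-.20235,-.3532];c,n=np.cos(a[2]),np.sin(a[2])
D=lambda p:np.round([c*(p[0]-a[0])+n*(p[1]-a[1]),-n*(p[0]-a[0])+c*(p[1]-a[1])],4)
print(s["tool_pos"],D(s["tool_pos"]))
q=s["tcp_rot"];print(R.from_quat([q[1],q[2],q[3],q[0]]).as_matrix().round(3))
im,C=shot("wrist","h1w")
E
```

```text
clock: 35.42
tool_pos: [0.4785, -0.0122, 0.1387]
tcp_rot: [-0.003, 0.822, 0.569, -0.006]
wrist_force: [-0.7, -0.5, -3.0]
opening: 0.408
clock: 36.42
tool_pos: [0.4444, -0.2525, 0.1385]
tcp_rot: [-0.003, 0.823, 0.568, -0.006]
wrist_force: [0.0, -0.8, -3.2]
opening: 0.415
clock: 36.67
tool_pos: [0.4447, -0.2508, 0.1385]
tcp_rot: [-0.003, 0.823, 0.569, -0.006]
wrist_force: [0.1, -0.1, -3.6]
opening: 0.408
[ 0.44473455 -0.25080534  0.1384622 ] [-0.1005 -0.0887]
[[ 0.354  0.935 -0.013]
 [ 0.935 -0.354 -0.002]
 [-0.006 -0.012 -1.   ]]
```

View pics/h1w.png

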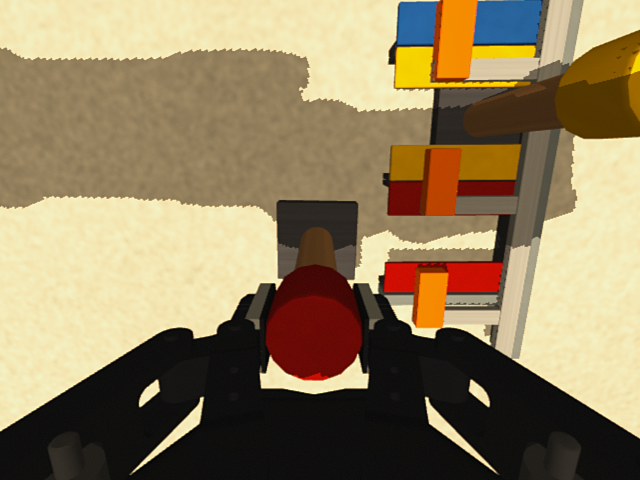

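```bash
cat > rel.py <<'E'
import sys,json
from h import *
from scipy.optimize import least_squares
# args: json list of [u,v,dock_y] on mouth edge, json list foot corners, lane_y, zfoot
o=json.loads(sys.argv[1]);ft=json.loads(sys.argv[2]);ly=float(sys.argv[3]);zf=float(sys.argv[4])
C=cam("wrist")
P=np.array([bp(C,u,v,.027)[:2] for u,v,_ in o]);Q=np.array([(-.05,y) for *_,y in o])
def res(a):
    c,s=np.cos(a[2]),np.sin(a[2]); return (Q@np.array([[c,s],[-s,c]])+a[:2]-P).ravel()
r=least_squares(res,[.57,-.2,-.35]);a=r.x;print(a.round(4),np.degrees(a[2]).round(2),(r.fun*1000).round(1))
c,s=np.cos(a[2]),np.sin(a[2])
F=np.mean([bp(C,u,v,zf)[:2] for u,v in ft],0);d=F-a[:2]
fx,fy=c*d[0]+s*d[1],-s*d[0]+c*d[1]
e=np.array(bp(C,*ft[1],zf)-bp(C,*ft[0],zf));print("foot dock",fx.round(4),fy.round(4),"foot yaw rel",np.degrees(np.arctan2(e[1],e[0])-a[2]).round(1))
t=manip.sense()["tool_pos"][:2]-a[:2];print("tcp dock",(c*t[0]+s*t[1]).round(4),(-s*t[0]+c*t[1]).round(4))
mx,my=.014-fx,ly-fy
X=np.array([c,s])/.04;Y=np.array([-s,c])/.04
print("ycorr units",(my*Y).round(3),"insert units",(mx*X).round(3),"per10mm",(.01*X).round(3))
E
python3 rel.py '[[397,46,0.0425],[394,88,0.018],[391,145,-0.018],[388,181,-0.0425],[386,215,-0.067],[384,262,-0.103],[383,293,-0.127]]' '[[278,202],[357,202],[357,278],[279,278]]' -0.085 0.024
```

```text
[ 0.5706 -0.202  -0.3593] -20.59 [-0.2  0.4  0.1  0.3 -0.1  0.1  0.4 -0.3  0.4 -0.6 -0.2 -0.6 -0.3  0.7]
foot dock -0.0999 -0.087 foot yaw rel -0.0
tcp dock -0.1006 -0.09
ycorr units [0.018 0.048] insert units [ 2.666 -1.001] per10mm [ 0.234 -0.088]
```

```bash
python3 -m creep '[[[0.01,0.03,-0.08,0,0,0],[0.02,0.05,-0.17,0,0,0],[0.02,0.05,-0.17,0,0,0],[0.25,-0.04,-0.17,0,0,0],[0.5,-0.13,-0.17,0,0,0],[0.75,-0.225,-0.17,0,0,0],[1.0,-0.32,-0.17,0,0,0],[1.2,-0.395,-0.17,0,0,0],[1.2,-0.395,-0.17,0,0,0],[1.2,-0.395,-0.17,0,0,0]]]'; python3 - <<'E'
from h import *
im,C=shot("wrist","h2w")
E
```

```text
clock: 37.55
tool_pos: [0.4932, -0.2668, 0.1315]
tcp_rot: [-0.003, 0.823, 0.569, -0.006]
wrist_force: [-0.1, 0.0, -3.1]
opening: 0.412
```

View pics/h2w.png

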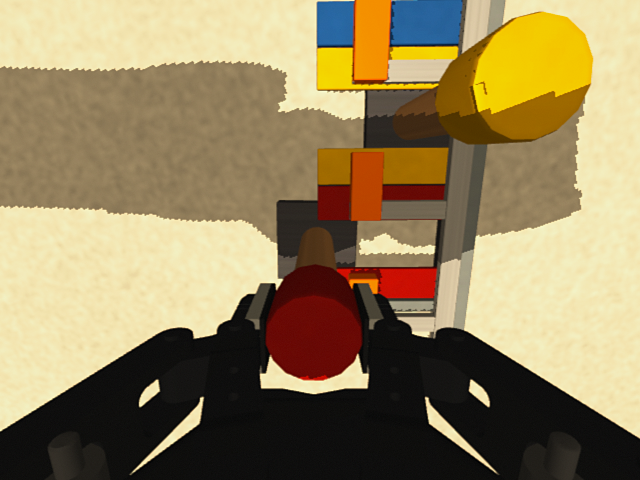

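```bash
python3 -m creep '[[[0.2,-0.075,0,0,0,0],[0.4,-0.15,0,0,0,0],[0.6,-0.225,0,0,0,0],[0.8,-0.3,0,0,0,0],[1.0,-0.375,0,0,0,0],[1.15,-0.43,0,0,0,0],[1.25,-0.47,0,0,0,0],[1.35,-0.505,0,0,0,0],[1.4,-0.525,0,0,0,0]]]' && python3 -m creep '[[[0.03,-0.01,0,0,0,0],[0.06,-0.02,0,0,0,0],[0.1,-0.04,0,0,0,0],[0.14,-0.05,0,0,0,0],[0.14,-0.05,0,0,0,0]]]'
```

```text
clock: 38.35
tool_pos: [0.549, -0.2877, 0.1313]
tcp_rot: [-0.004, 0.823, 0.569, -0.006]
wrist_force: [-0.8, -0.2, -3.4]
opening: 0.413
clock: 38.77
tool_pos: [0.5539, -0.2896, 0.1311]
tcp_rot: [-0.004, 0.823, 0.569, -0.007]
wrist_force: [-1.4, -0.2, -1.8]
opening: 0.41
```

```bash
python3 -m creep '[[[0.03,-0.01,0,0,0,0],[0.06,-0.02,0,0,0,0],[0.09,-0.035,0,0,0,0],[0.09,-0.035,-0.04,0,0,0],[0.09,-0.035,-0.08,0,0,0],[0.09,-0.035,-0.08,0,0,0]]]' && python3 -m creep '[[[0,0,0,0,0,0],[0,0,0,0,0,0],[0,0,0,0,0,0],[0,0,0,0,0,0],[0,0,0,0,0,0],[0,0,0.6,0,0,0],[0,0,1.4,0,0,0],[0,0,2,0,0,0],[-0.4,0.6,2,0,0,0],[-0.8,1.2,2,0,0,0],[-0.8,1.6,2,0,0,0],[-0.8,1.6,2,0,0,0]]]' 0.9; python3 - <<'E'
from h import *
im,C=shot("scene","h4s");cv2.imwrite("pics/h4sc.png",cv2.resize(im[180:330,120:320],None,fx=3,fy=3))
im,C=shot("wrist","h4w");s=manip.sense();print(s["tool_pos"],s["clock"])
E
```

```text
clock: 39.27
tool_pos: [0.5562, -0.2909, 0.1292]
tcp_rot: [-0.005, 0.823, 0.568, -0.008]
wrist_force: [-8.7, 2.8, 11.1]
opening: 0.411
clock: 40.27
tool_pos: [0.5242, -0.2228, 0.2096]
tcp_rot: [-0.006, 0.821, 0.57, -0.007]
wrist_force: [0.2, -0.3, 0.4]
opening: 0.905
[ 0.52465614 -0.22665511  0.20950513] 40.3667
```

View pics/h4sc.png

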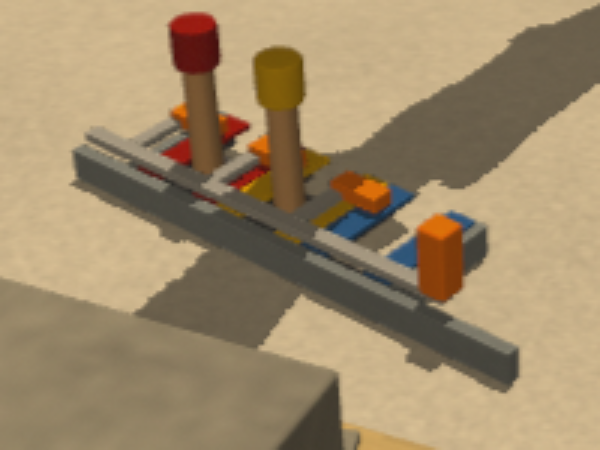

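View pics/h4w.png

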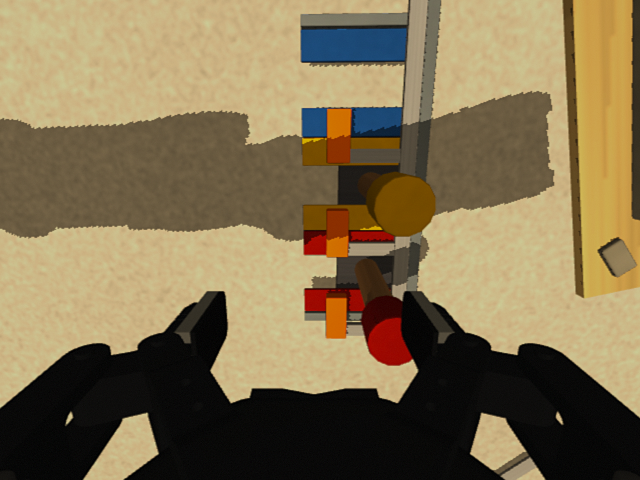

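```bash
python3 - <<'E'
from h import *
im,C=shot("side","i0");cv2.imwrite("pics/i0c.png",cv2.resize(im[145:285,195:345],None,fx=4,fy=4))
E
```

```text
(no output)
```

View pics/i0c.png

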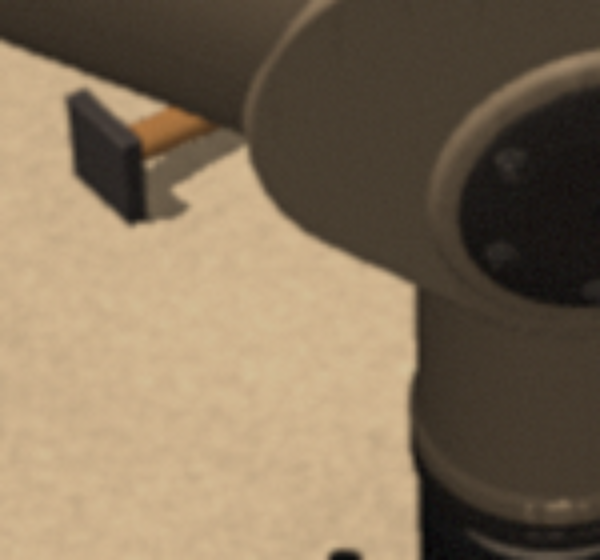

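```bash
python3 -m creep '[[[0,0.6,0.2,0,0,-0.7],[0,1.4,0.2,0,0,-1.4],[0,2.2,0.2,0,0,-2.1],[0,3,0.2,0,0,-2.8],[0,3.8,0.2,0,0,-3.5],[0,4.6,0.2,0,0,-4.2],[0,5.4,0.2,0,0,-4.9],[0,6.2,0.2,0,0,-5.6],[0,7,0.2,0,0,-6.3],[0,7.8,0.2,0,0,-7],[0,8.6,0.2,0,0,-7.7],[0,9.4,0.2,0,0,-7.7]]]' 1 && python3 -m creep '[[[0,0.8,0,0,0,0],[0,1.6,0,0,0,0],[0,2.4,0,0,0,0],[0,3.2,0,0,0,0],[0,4,0,0,0,0],[0,4.8,0,0,0,0],[0,5.2,0,0,0,0],[0,5.2,0,0,0,0],[0,5.2,0,0,0,0]]]'; python3 - <<'E'
from h import *
im,C=shot("wrist","i1w");s=manip.sense();print(s["tool_pos"],s["clock"],s["joint_pos"].round(2))
E
```

```text
clock: 41.42
tool_pos: [0.5255, 0.1488, 0.2172]
tcp_rot: [-0.007, 0.98, 0.197, -0.005]
wrist_force: [-0.2, 1.0, 0.2]
opening: 0.998
clock: 42.17
tool_pos: [0.5261, 0.3565, 0.2166]
tcp_rot: [-0.007, 0.98, 0.197, -0.006]
wrist_force: [-0.0, -0.4, -0.1]
opening: 1.002
[0.52653731 0.35509096 0.21664481] 42.2167 [-0.37  0.48 -0.43  1.66  0.21  1.05 -2.04]
```

View pics/i1w.png

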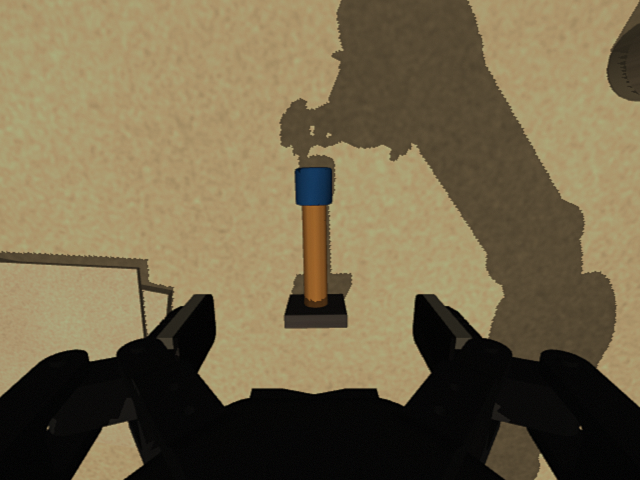

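```bash
python3 gr.py 314 204 316 301
```

```text
stem at knob [0.5433 0.3658 0.033 ] foot [0.4561 0.3271 0.041 ] len 0.0954 az 23.917898817641106 jaw -67.36711036473261
move units [0.053 0.105] -4.74 n -0.405 0.914
```

```bash
python3 -m creep '[[[0.05,0.1,-0.6,-0.4,0.91,0.1],[0.05,0.1,-1.4,-0.8,1.83,0.2],[0.05,0.1,-2.2,-1.2,2.75,0.2],[0.05,0.1,-3,-1.2,2.75,0.2],[0.05,0.1,-3.8,-1.2,2.75,0.2],[0.05,0.1,-4.5,-1.2,2.75,0.2],[0.05,0.1,-4.74,-1.2,2.75,0.2],[0.05,0.1,-4.74,-1.2,2.75,0.2],[0.05,0.1,-4.74,-1.2,2.75,0.2]]]' 1 30 && python3 -m creep '[[[0,0,0,0,0,0],[0,0,0,0,0,0],[0,0,0,0,0,0],[0,0,0,0,0,0],[0,0,0,0,0,0],[0,0,0,0,0,0],[0,0,0,0,0,0],[0,0,0,0,0,0],[0,0,0,0,0,0]]]' 0 30
```

```text
clock: 42.97
tool_pos: [0.5294, 0.358, 0.0279]
tcp_rot: [0.027, 0.966, 0.202, -0.158]
wrist_force: [-0.3, 0.1, 1.5]
opening: 1.001
clock: 43.72
tool_pos: [0.5297, 0.3587, 0.0287]
tcp_rot: [0.026, 0.966, 0.202, -0.158]
wrist_force: [0.5, 0.7, 5.9]
opening: 0.266
```

```bash
python3 -m creep '[[[0,0,0.2,0,0,0],[0,0,0.5,0,0,0],[0,0,0.8,0,0,0],[0,0,1.1,0.4,-0.91,0],[0.1,0,1.5,0.8,-1.83,0],[0.3,-0.2,2,1.2,-2.75,0],[0.5,-0.5,2.5,1.6,-3.65,0],[0.7,-1,3,2,-4.6,0],[0.9,-1.6,3.4,2.43,-5.48,0],[1.1,-2.2,3.4,2.43,-5.48,0],[1.13,-2.6,3.4,2.43,-5.48,0],[1.13,-2.6,3.4,2.43,-5.48,0]]]' && python3 -m creep '[[[0,-0.4,0,0,0,1],[0,-0.8,0,0,0,2],[0,-1.2,0,0,0,3],[0,-1.35,0,0,0,4],[0,-1.35,0,0,0,5],[0,-1.35,0,0,0,6],[0,-1.35,0,0,0,7],[0,-1.35,0,0,0,8],[0,-1.35,0,0,0,8],[0,-1.35,0,0,0,8]]]' && python3 -m creep '[[[0,0,0,0,0,1],[0,0,0,0,0,2],[0,0,0,0,0,3],[0,0,0,0,0,4],[0,0,0,0,0,4.7],[0,0,0,0,0,4.7],[0,0,0,0,0,4.7]]]'; python3 - <<'E'
from h import *
im,C=shot("scene","i4")
cv2.imwrite("pics/i4c.png",cv2.resize(im[105:345,195:515],None,fx=2.4,fy=2.4))
s=manip.sense();print(s["tool_pos"],s["joint_pos"].round(3),s["opening"])
q=s["tcp_rot"];print(R.from_quat([q[1],q[2],q[3],q[0]]).as_matrix().round(3))
E
```

```text
clock: 44.72
tool_pos: [0.5752, 0.2484, 0.1652]
tcp_rot: [-0.036, 0.968, 0.201, 0.147]
wrist_force: [0.9, -0.6, -5.2]
opening: 0.265
clock: 45.55
tool_pos: [0.5753, 0.1941, 0.1653]
tcp_rot: [-0.093, 0.803, 0.576, 0.12]
wrist_force: [-0.1, -0.0, -4.1]
opening: 0.265
clock: 46.13
tool_pos: [0.5749, 0.1947, 0.1652]
tcp_rot: [-0.119, 0.64, 0.753, 0.093]
wrist_force: [-0.3, 0.4, -3.8]
opening: 0.268
[0.57469309 0.19459758 0.16525558] [ 0.401  0.655 -0.949  1.775  0.285  0.896 -0.428] 0.26550257789375553
[[-0.153  0.986 -0.061]
 [ 0.942  0.164  0.293]
 [ 0.299 -0.012 -0.954]]
```

View pics/i4c.png

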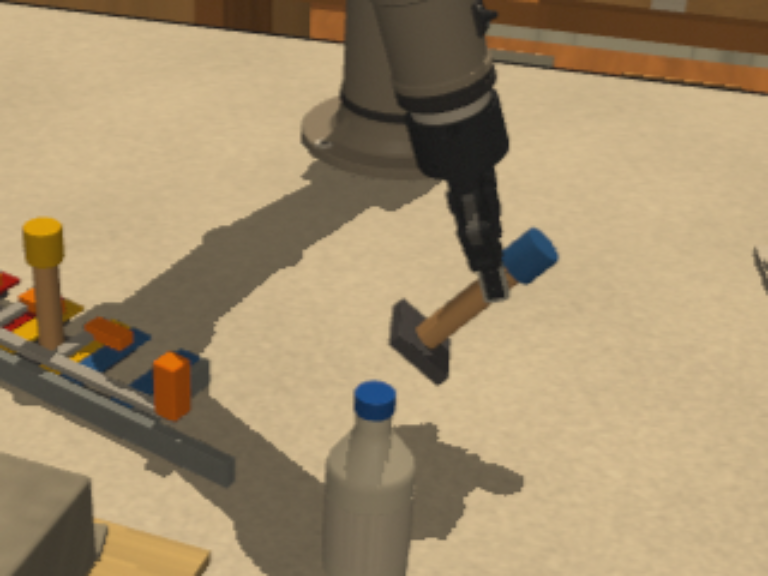

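```bash
python3 -m creep '[[[0,-0.2,0,0.99,0.16,0],[0,-0.4,0,1.98,0.33,0],[0,-0.6,0,2.97,0.5,0],[0,-0.7,0,3.96,0.66,0],[0,-0.7,0,4.3,0.71,0],[0,-0.7,0,4.3,0.71,0]]]'; python3 -c "
from h import *
s=manip.sense();print(s['joint_pos'].round(3))"
```

```text
clock: 46.68
tool_pos: [0.5751, 0.163, 0.1622]
tcp_rot: [-0.287, 0.603, 0.706, 0.234]
wrist_force: [0.3, -0.3, -4.8]
opening: 0.268
[ 0.744  0.918 -1.16   1.778  0.074  0.866 -0.088]
```

```bash
python3 -m creep '[[[0,-0.1,0,0.99,0.16,0],[0,-0.2,0,1.98,0.33,0],[0,-0.3,0,2.97,0.5,0],[0,-0.4,0,3.96,0.66,0],[0,-0.4,0,4.2,0.7,0],[0,-0.4,0,4.2,0.7,0],[0,-0.4,0,4.2,0.7,0]]]'; python3 - <<'E'
from h import *
s=manip.sense();print(s["tool_pos"],s["joint_pos"].round(3),s["opening"])
q=s["tcp_rot"];print(R.from_quat([q[1],q[2],q[3],q[0]]).as_matrix().round(3))
im,C=shot("scene","i5")
cv2.imwrite("pics/i5c.png",cv2.resize(im[105:345,195:515],None,fx=2.4,fy=2.4))
E
```

```text
clock: 47.27
tool_pos: [0.5748, 0.1484, 0.1631]
tcp_rot: [-0.437, 0.534, 0.628, 0.359]
wrist_force: [0.4, 0.1, -3.0]
opening: 0.271
[0.5747805  0.14839514 0.16306216] [ 0.902  1.254 -1.276  1.731 -0.056  0.948  0.132] 0.2714828236480674
[[-0.047  0.985 -0.165]
 [ 0.357  0.17   0.918]
 [ 0.933 -0.016 -0.36 ]]
```

View pics/i5c.png

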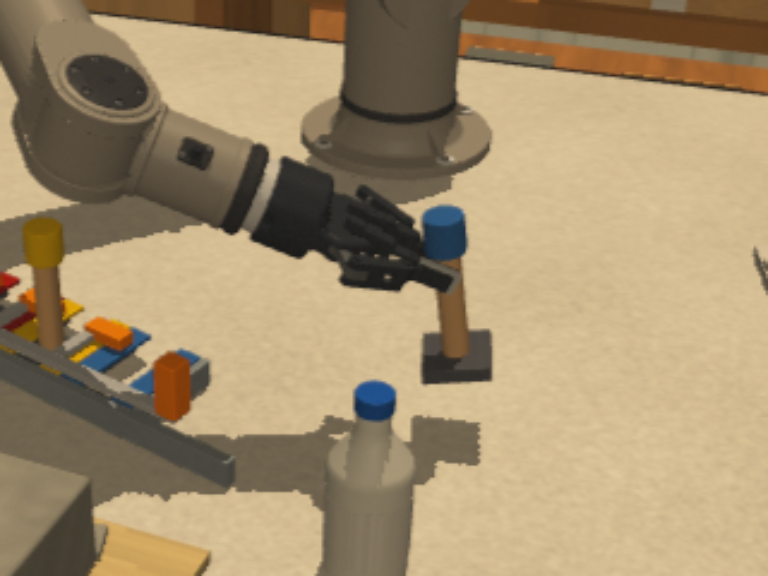

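```bash
python3 - <<'E'
from h import *
S=cam("scene")
b=cv2.imread("pics/i5.png");cv2.imwrite("pics/i5d.png",cv2.resize(b[180:275,350:420],None,fx=6,fy=6,interpolation=2))
# project a hypothetic vertical tamper: stem axis through TCP-grip
t=manip.sense()["tool_pos"]
for z in(t[2]+.05,t[2],t[2]-.1): print(pj(S,[t[0],t[1],z]))
E
```

```text
[[378.47419089 194.01895651]]
[[376.63080328 215.85149249]]
[[373.17825045 256.74250373]]
```

View pics/i5d.png

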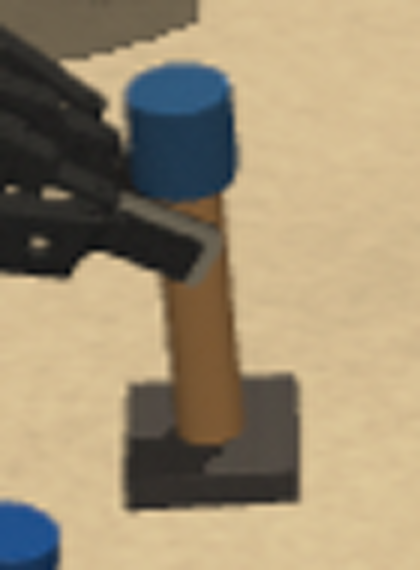

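```bash
python3 -m creep '[[[0,0,0,-0.7,-0.12,0],[0,0,0,-1.4,-0.24,0],[0,0,0,-2.1,-0.36,0],[0,0,0,-2.1,-0.36,0],[0,0,-0.3,-2.1,-0.36,0],[0,0,-0.6,-2.1,-0.36,0],[0,0,-0.9,-2.1,-0.36,0],[0,0,-1.2,-2.1,-0.36,0],[0,0,-1.3,-2.1,-0.36,0],[0,0,-1.3,-2.1,-0.36,0]]]'; python3 - <<'E'
from h import *
s=manip.sense();print(s["tool_pos"],s["joint_pos"].round(3),s["opening"])
im,C=shot("scene","i6");cv2.imwrite("pics/i6d.png",cv2.resize(im[200:290,330:430],None,fx=6,fy=6,interpolation=2))
t=s["tool_pos"]
for z in(t[2]+.05,t[2],t[2]-.1): print(pj(C,[t[0],t[1],z]))
E
```

```text
clock: 48.15
tool_pos: [0.5739, 0.1484, 0.1093]
tcp_rot: [-0.365, 0.572, 0.671, 0.298]
wrist_force: [-0.8, -0.6, -4.2]
opening: 0.268
[0.57386737 0.14839399 0.10931751] [ 0.828  1.151 -1.177  1.763  0.045  0.862  0.074] 0.2682899702782967
[[376.37136658 217.5724811 ]]
[[374.61793001 238.36883145]]
[[371.32868556 277.38038241]]
```

View pics/i6d.png

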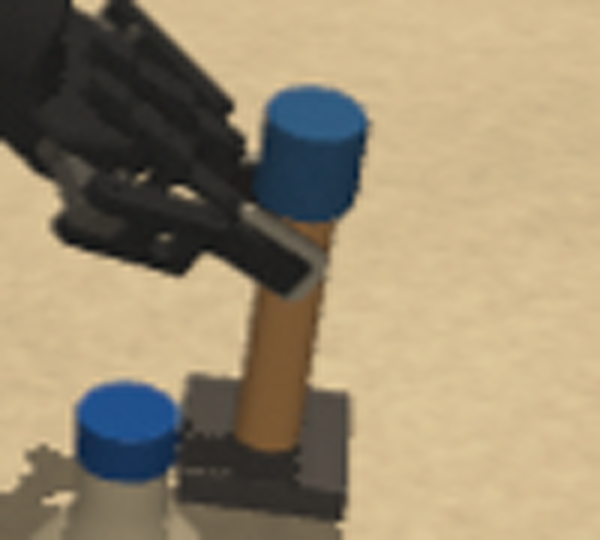

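```bash
python3 -m creep '[[[0,0,-0.05,0,0,0],[0,0,-0.1,0,0,0],[0,0,-0.15,0,0,0],[0,0,-0.15,0,0,0]]]'; python3 -m creep '[[[0,0,-0.04,0,0,0],[0,0,-0.08,0,0,0],[0,0,-0.08,0,0,0]]]'
```

```text
clock: 48.53
tool_pos: [0.5743, 0.1486, 0.1045]
tcp_rot: [-0.365, 0.572, 0.672, 0.298]
wrist_force: [-0.7, -0.1, -3.3]
opening: 0.272
clock: 48.78
tool_pos: [0.5745, 0.1488, 0.102]
tcp_rot: [-0.365, 0.572, 0.671, 0.299]
wrist_force: [-0.2, -1.4, -1.4]
opening: 0.267
```

```bash
python3 -m creep '[[[0,0,-0.03,0,0,0],[0,0,-0.03,0,0,0],[0,0,-0.03,0,0,0],[0,0,-0.03,0,0,0],[0,0,-0.03,0,0,0],[0,0,-0.03,0,0,0],[0,0,-0.03,0,0,0],[0,0,-0.03,0,0,0]]]' 0.6 && python3 -m creep '[[[0.055,-0.33,0.22,0,0,0],[0.11,-0.66,0.43,0,0,0],[0.16,-1,0.65,0,0,0],[0.22,-1.33,0.86,0,0,0],[0.28,-1.66,1.1,0,0,0],[0.28,-1.9,1.5,0,0,0],[0.28,-1.9,2,0,0,0],[0.28,-1.9,2.2,0,0,0]]]'; python3 - <<'E'
from h import *
s=manip.sense()
q=s["tcp_rot"];M=R.from_quat([q[1],q[2],q[3],q[0]]).as_matrix();print(M.round(3))
im,C=shot("scene","i7");cv2.imwrite("pics/i7d.png",cv2.resize(im[190:290,330:430],None,fx=5,fy=5,interpolation=2))
print("turn units",(-M[:,1]*np.degrees(np.arccos(-M[2,2]))/6).round(2))
E
```

```text
clock: 49.45
tool_pos: [0.5745, 0.1489, 0.1008]
tcp_rot: [-0.365, 0.572, 0.671, 0.299]
wrist_force: [0.1, -0.2, 0.5]
opening: 0.596
clock: 50.12
tool_pos: [0.5866, 0.0732, 0.192]
tcp_rot: [-0.364, 0.572, 0.671, 0.3]
wrist_force: [0.1, 1.1, 0.2]
opening: 0.599
[[-0.082  0.986 -0.146]
 [ 0.549  0.167  0.819]
 [ 0.832 -0.013 -0.555]]
turn units [-9.25 -1.56  0.12]
```

View pics/i7d.png

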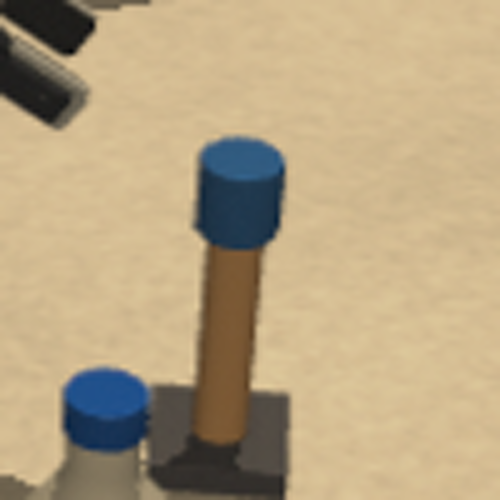

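```bash
python3 -m creep '[[[0,0,0.2,-0.98,-0.17,0],[0,0,0.4,-1.97,-0.33,0],[0,0,0.6,-2.95,-0.5,0],[0,0,0.8,-3.94,-0.66,0],[0,0,0.9,-4.92,-0.83,0],[0,0,0.9,-5.9,-1,0],[0,0,0.9,-6.9,-1.16,0],[0,0,0.9,-7.9,-1.33,0],[0,0,0.9,-8.8,-1.5,0],[0,0,0.9,-9.25,-1.56,0.1],[0,0,0.9,-9.25,-1.56,0.1]]]' 1 && python3 -m creep '[[[0,0.5,0.3,0,0,0],[0,1.0,0.3,0,0,0],[0,1,0.3,0,0,0],[0,1,0.3,0,0,0]]]' ;  python3 - <<'E'
from h import *
im,C=shot("wrist","i8")
s=manip.sense();print(s["tool_pos"],s["joint_pos"].round(3),s["clock"])
q=s["tcp_rot"];print(R.from_quat([q[1],q[2],q[3],q[0]]).as_matrix().round(3))
E
```

```text
clock: 51.08
tool_pos: [0.585, 0.079, 0.2298]
tcp_rot: [-0.003, 0.642, 0.767, -0.005]
wrist_force: [-0.6, 0.1, -0.4]
opening: 0.997
clock: 51.42
tool_pos: [0.5844, 0.1201, 0.2412]
tcp_rot: [-0.004, 0.641, 0.767, -0.005]
wrist_force: [-0.1, -0.2, -0.4]
opening: 0.996
[0.58465437 0.11851155 0.24090635] [ 0.385  0.53  -0.949  1.701  0.46   1.167 -0.514] 51.4667
[[-0.176  0.984 -0.013]
 [ 0.984  0.175 -0.003]
 [-0.001 -0.013 -1.   ]]
```

View pics/i8.png

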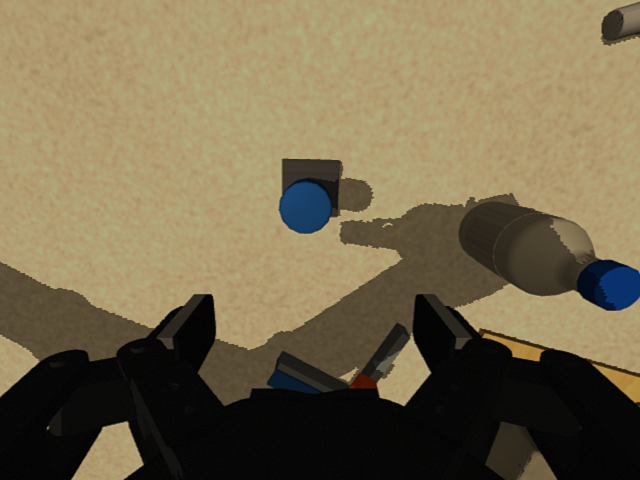

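```bash
python3 - <<'E'
from h import *
C=cam("wrist");k=bp(C,305.5,207,.15);s=manip.sense();print(k,(k-s["tool_pos"])[:2]/.04,(.131-s["tool_pos"][2])/.04)
E
```

```text
[0.57157407 0.15000162 0.15      ] [-0.32700732  0.78725167] -2.747658690580356
```

```bash
python3 -m creep '[[[-0.2,0.42,0,0,0,0],[-0.33,0.79,-0.3,0,0,0],[-0.33,0.79,-1,0,0,0],[-0.33,0.79,-1.7,0,0,0],[-0.33,0.79,-2.4,0,0,0],[-0.33,0.79,-2.75,0,0,0],[-0.33,0.79,-2.75,0,0,0]]]' 1 50 && python3 -m creep '[[[0,0,0,0,0,0],[0,0,0,0,0,0],[0,0,0,0,0,0],[0,0,0,0,0,0],[0,0,0,0,0,0],[0,0,0,0,0,0],[0,0,0,0,0,0],[0,0,0,0,0,0]]]' 0 50
```

```text
clock: 52.05
tool_pos: [0.5696, 0.1475, 0.1272]
tcp_rot: [-0.006, 0.643, 0.766, -0.008]
wrist_force: [-0.3, -0.9, 0.1]
opening: 1.005
clock: 52.72
tool_pos: [0.5709, 0.148, 0.1286]
tcp_rot: [-0.005, 0.643, 0.766, -0.007]
wrist_force: [2.1, 0.0, 6.2]
opening: 0.415
```

```bash
python3 -m creep '[[[0,0,0.12,0,0,0],[0,0,0.25,0,0,0],[-0.3,-0.3,0.25,0,0,-0.5],[-0.7,-0.7,0.25,0,0,-1],[-1.1,-1.2,0.25,0,0,-1.8],[-1.5,-1.7,0.25,0,0,-2.6],[-1.8,-2.3,0.25,0,0,-3.4],[-1.88,-2.9,0.25,0,0,-4.2],[-1.88,-3.5,0.25,0,0,-5.08],[-1.88,-4,0.25,0,0,-5.08],[-1.88,-4.3,0.25,0,0,-5.08],[-1.88,-4.3,0.25,0,0,-5.08]]]' && python3 -m creep '[[[0,-0.4,0,0,0,0],[0,-0.8,0,0,0,0],[0,-1.2,0,0,0,0],[0,-1.47,0,0,0,0],[0,-1.47,0,0,0,0],[0,-1.47,0,0,0,0],[0,-1.47,0,0,0,0]]]' ; python3 - <<'E'
from h import *
s=manip.sense()
print(s["tool_pos"])
q=s["tcp_rot"];print(R.from_quat([q[1],q[2],q[3],q[0]]).as_matrix().round(3))
im,C=shot("wrist","j1w")
E
```

```text
clock: 53.72
tool_pos: [0.495, -0.0272, 0.1381]
tcp_rot: [-0.006, 0.823, 0.569, -0.007]
wrist_force: [-0.7, -0.3, -4.3]
opening: 0.408
clock: 54.3
tool_pos: [0.495, -0.0843, 0.1382]
tcp_rot: [-0.007, 0.822, 0.569, -0.006]
wrist_force: [-0.1, 0.1, -4.3]
opening: 0.41
[ 0.49504983 -0.08429385  0.13822313]
[[ 0.352  0.936 -0.018]
 [ 0.936 -0.352  0.004]
 [-0.003 -0.018 -1.   ]]
```

View pics/j1w.png

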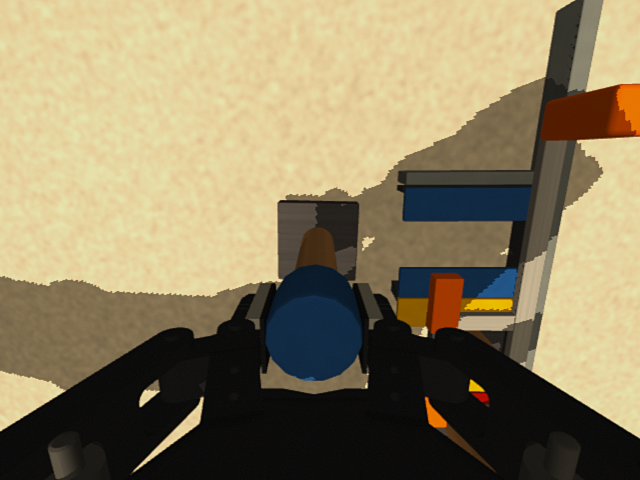

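```bash
python3 rel.py '[[404,187,0.127],[403,221,0.103],[399,267,0.067],[398,298,0.0425]]' '[[279,203],[358,203],[358,280],[280,280]]' 0.085 0.024
```

```text
[ 0.5714 -0.2011 -0.3469] -19.88 [ 0.2 -0.2 -0.4  0.5  0.2 -0.6 -0.1  0.3]
foot dock -0.1108 0.0861 foot yaw rel -0.5
tcp dock -0.1115 0.0839
ycorr units [-0.009 -0.025] insert units [ 2.933 -1.06 ] per10mm [ 0.235 -0.085]
```

```bash
python3 -m creep '[[[0,-0.02,-0.08,0,0,0],[0,-0.02,-0.17,0,0,0],[0,-0.02,-0.17,0,0,0],[0.25,-0.11,-0.17,0,0,0],[0.5,-0.2,-0.17,0,0,0],[0.75,-0.295,-0.17,0,0,0],[1.0,-0.385,-0.17,0,0,0],[1.25,-0.475,-0.17,0,0,0],[1.45,-0.55,-0.17,0,0,0],[1.45,-0.55,-0.17,0,0,0],[1.45,-0.55,-0.17,0,0,0]]]'; python3 - <<'E'
from h import *
im,C=shot("wrist","j2w")
E
```

```text
clock: 55.27
tool_pos: [0.5533, -0.1063, 0.1312]
tcp_rot: [-0.007, 0.822, 0.569, -0.006]
wrist_force: [-0.4, 0.7, -4.1]
opening: 0.411
```

View pics/j2w.png

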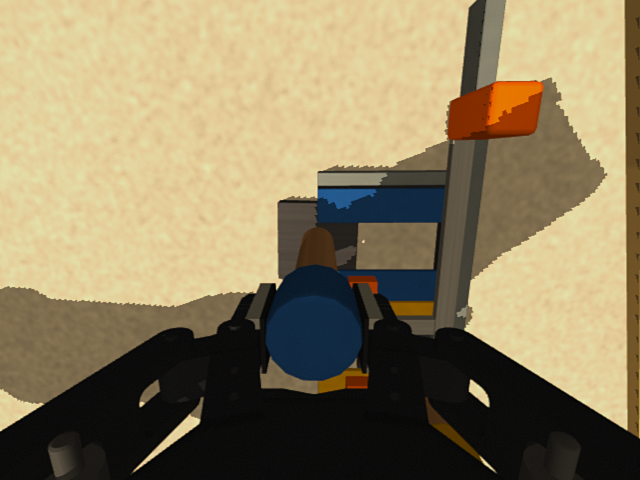

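```bash
python3 -m creep '[[[0.2,-0.075,0,0,0,0],[0.4,-0.15,0,0,0,0],[0.6,-0.22,0,0,0,0],[0.8,-0.295,0,0,0,0],[1.0,-0.37,0,0,0,0],[1.15,-0.425,0,0,0,0],[1.25,-0.46,0,0,0,0],[1.35,-0.5,0,0,0,0],[1.4,-0.515,0,0,0,0]]]' && python3 -m creep '[[[0.03,-0.01,0,0,0,0],[0.06,-0.02,0,0,0,0],[0.1,-0.04,0,0,0,0],[0.14,-0.05,0,0,0,0],[0.17,-0.06,0,0,0,0],[0.17,-0.06,0,0,0,0]]]'
```

```text
clock: 56.07
tool_pos: [0.6092, -0.1269, 0.1311]
tcp_rot: [-0.007, 0.822, 0.569, -0.007]
wrist_force: [-1.3, -0.4, -4.0]
opening: 0.413
clock: 56.57
tool_pos: [0.6142, -0.1286, 0.1307]
tcp_rot: [-0.008, 0.822, 0.57, -0.008]
wrist_force: [-5.6, 1.3, -1.3]
opening: 0.413
```

```bash
python3 -m creep '[[[0.04,-0.015,0,0,0,0],[0.06,-0.02,-0.04,0,0,0],[0.06,-0.02,-0.07,0,0,0],[0.06,-0.02,-0.07,0,0,0]]]' && python3 -m creep '[[[0,0,0,0,0,0],[0,0,0,0,0,0],[0,0,0,0,0,0],[0,0,0,0,0,0],[0,0,0,0,0,0],[0,0,0.6,0,0,0],[0,0,1.4,0,0,0],[0,0,2.2,0,0,0],[-0.4,0.4,2.2,0,0,0],[-0.6,0.4,2.2,0,0,0],[-0.6,0.4,2.2,0,0,0],[-0.6,0.4,2.2,0,0,0]]]' 0.9; python3 - <<'E'
from h import *
im,C=shot("wrist","j4w");s=manip.sense();print(s["tool_pos"],s["clock"])
E
```

```text
clock: 56.9
tool_pos: [0.615, -0.1285, 0.1289]
tcp_rot: [-0.009, 0.822, 0.57, -0.01]
wrist_force: [-9.1, 2.0, 10.4]
opening: 0.412
clock: 57.9
tool_pos: [0.5901, -0.1135, 0.2159]
tcp_rot: [-0.01, 0.822, 0.57, -0.011]
wrist_force: [0.3, -0.6, -1.4]
opening: 0.901
[ 0.59049964 -0.11370352  0.21573467] 57.95
```

View pics/j4w.png

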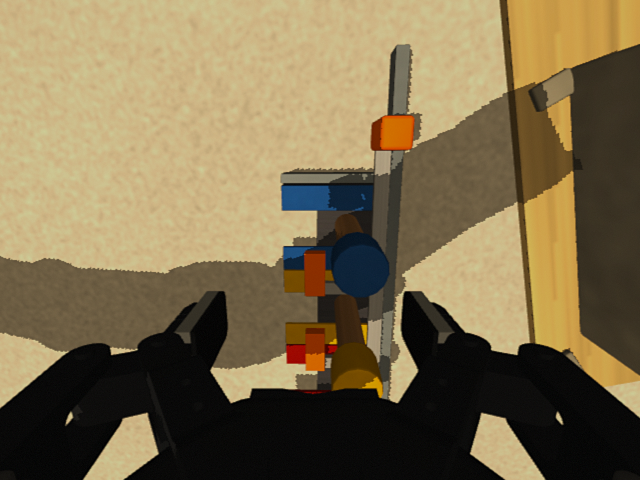

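```bash
python3 -m creep '[[[0,0.3,0.8,0,0,0],[0,0.6,1.6,0,0,0],[0,0.8,2,0,0,0],[0,0.8,2,0,0,0],[0,0.8,2,0,0,0]]]'; python3 - <<'E'
from h import *
im,C=shot("wrist","k1");cv2.imwrite("pics/k1c.png",cv2.resize(im[100:460,220:460],None,fx=1.66,fy=1.66)); s=manip.sense();print(s["tool_pos"])
E
```

```text
clock: 58.37
tool_pos: [0.5911, -0.082, 0.2956]
tcp_rot: [-0.01, 0.822, 0.57, -0.011]
wrist_force: [1.5, -0.2, -0.9]
opening: 0.897
[ 0.59037045 -0.08276803  0.29441639]
```

View pics/k1c.png

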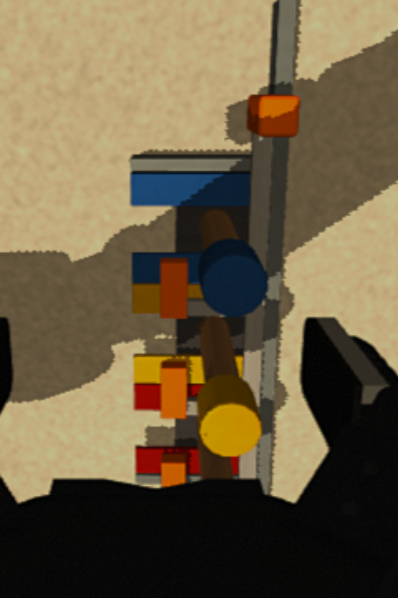

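```bash
python3 - <<'E'
from h import *
C=cam("wrist");f=lambda x,y:(220+x/1.66,100+y/1.66)
a=[.5700,-.2020,-.3532];c,s=np.cos(a[2]),np.sin(a[2])
D=lambda p:np.round([c*(p[0]-a[0])+s*(p[1]-a[1]),-s*(p[0]-a[0])+c*(p[1]-a[1])],4)
for n,x,y in(("blue",177,235),("yellow",177,335),("red",176,430)):print(n,"foot edge",D(bp(C,*f(x,y),.014)))
for x,y in((131,188),(133,283),(134,370),(136,460)):print("mouth",D(bp(C,*f(x,y),.027)))
for n,x,y in(("blue",234,284),("yellow",231,428)):print(n,"knob",D(bp(C,*f(x,y),.15)))
print("gateknob",D(bp(C,*f(277,117),.091)), bp(C,*f(277,117),.091))
E
```

```text
blue foot edge [-0.0155  0.0771]
yellow foot edge [-0.0152 -0.0062]
red foot edge [-0.0157 -0.094 ]
mouth [-0.0491  0.1158]
mouth [-0.0489  0.0427]
mouth [-0.0494 -0.0307]
mouth [-0.0491 -0.1143]
blue knob [0.0131 0.0872]
yellow knob [0.0142 0.0015]
gateknob [0.0417 0.1688] [ 0.66752907 -0.05802871  0.091     ]
```

```bash
python3 -m creep '[[[0.5,0.2,0,0,0,0],[1,0.4,0,0,0,0],[1.5,0.6,0,0,0,0],[2,0.64,-0.5,0,0,0],[2.02,0.64,-1.3,0,0,0],[2.02,0.64,-2.1,0,0,0],[2.02,0.64,-2.9,0,0,0],[2.02,0.64,-3.5,0,0,0],[2.02,0.64,-3.5,0,0,0]]]' 1; python3 - <<'E'
from h import *
im,C=shot("wrist","k2");print(manip.sense()["tool_pos"])
E
```

```text
clock: 59.17
tool_pos: [0.6666, -0.0592, 0.1459]
tcp_rot: [-0.014, 0.822, 0.569, -0.017]
wrist_force: [-2.1, -0.5, -1.2]
opening: 0.993
[ 0.66835274 -0.05868349  0.14948148]
```

View pics/k2.png

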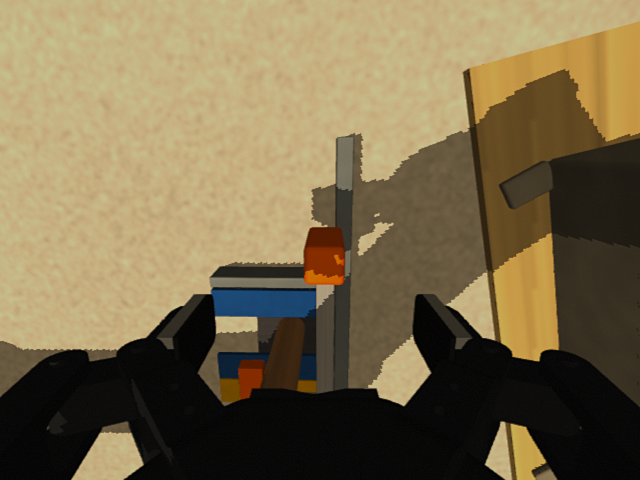

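```bash
python3 - <<'E'
from h import *
s=manip.sense();C=cam("wrist");k=bp(C,325,266,.091);print(k,((k-s["tool_pos"])/.04).round(2),((.072-s["tool_pos"][2])/.04))
q=s["tcp_rot"];M=R.from_quat([q[1],q[2],q[3],q[0]]).as_matrix();print(M.round(3)); print("turn",np.cross(M[:,2],[0,0,-1])*57.3/6)
E
```

```text
[ 0.67252176 -0.05755131  0.091     ] [ 0.1   0.03 -1.46] -1.9370369812719317
[[ 0.352  0.935 -0.039]
 [ 0.936 -0.352  0.003]
 [-0.011 -0.038 -0.999]]
turn [-0.03226497 -0.37507134 -0.        ]
```

```bash
python3 -m creep '[[[0.08,0.03,-0.5,-0.03,-0.37,0],[0.08,0.03,-1.1,-0.03,-0.37,0],[0.08,0.03,-1.7,-0.03,-0.37,0],[0.08,0.03,-1.93,-0.03,-0.37,0],[0.08,0.03,-1.93,-0.03,-0.37,0],[0.08,0.03,-1.93,-0.03,-0.37,0]]]' 1 50 && python3 -m creep '[[[0,0,0,0,0,0],[0,0,0,0,0,0],[0,0,0,0,0,0],[0,0,0,0,0,0],[0,0,0,0,0,0],[0,0,0,0,0,0],[0,0,0,0,0,0],[0,0,0,0,0,0],[0,0,0,0,0,0]]]' 0 50
```

```text
clock: 59.72
tool_pos: [0.6723, -0.0576, 0.0734]
tcp_rot: [-0.0, 0.822, 0.569, 0.0]
wrist_force: [0.4, -0.4, 0.3]
opening: 1.002
clock: 60.47
tool_pos: [0.6713, -0.0567, 0.0742]
tcp_rot: [-0.001, 0.822, 0.569, -0.0]
wrist_force: [-5.7, 0.8, 8.2]
opening: 0.269
```

```bash
python3 -m creep '[[[0.06,0.16,0,0,0,0],[0.12,0.32,0,0,0,0],[0.18,0.48,0,0,0,0],[0.23,0.64,0,0,0,0],[0.28,0.76,0,0,0,0],[0.3,0.82,0,0,0,0],[0.33,0.89,0,0,0,0],[0.33,0.89,0,0,0,0],[0.33,0.89,0,0,0,0]]]'; python3 -m creep '[[[0.02,0.05,0,0,0,0],[0.04,0.11,0,0,0,0],[0.04,0.11,0,0,0,0]]]'
```

```text
clock: 61.22
tool_pos: [0.6829, -0.0251, 0.0742]
tcp_rot: [0.001, 0.823, 0.569, -0.004]
wrist_force: [-9.4, -10.7, 10.2]
opening: 0.277
clock: 61.47
tool_pos: [0.6829, -0.0251, 0.0741]
tcp_rot: [0.002, 0.823, 0.568, -0.008]
wrist_force: [-11.1, -11.4, 11.1]
opening: 0.275
```

```bash
python3 -m creep '[[[0,0,0,0,0,0],[0,0,0,0,0,0],[0,0,0,0,0,0],[0,0,0,0,0,0],[0,0,0,0,0,0],[0,0,0,0,0,0],[0,0,0.8,0,0,0],[0,0,1.6,0,0,0],[0,0,2.4,0,0,0],[-0.3,0,3.2,0,0,0],[-0.8,0,4,0,0,0],[-1.2,0,4.8,0,0,0]]]' 1 && python3 -m creep '[[[0,0,0.5,0,0,0],[0,0,0.5,0,0,0],[0,0,0.5,0,0,0]]]'; python3 - <<'E'
from h import *
im,C=shot("wrist","l1");cv2.imwrite("pics/l1c.png",cv2.resize(im[100:460,220:460],None,fx=1.66,fy=1.66))
im,C=shot("scene","l2");cv2.imwrite("pics/l2c.png",cv2.resize(im[170:360,120:380],None,fx=3,fy=3))
im,C=shot("side","l3");cv2.imwrite("pics/l3c.png",cv2.resize(im[150:470,270:430],None,fx=1.8,fy=1.8))
E
```

```text
clock: 62.47
tool_pos: [0.634, -0.0245, 0.2674]
tcp_rot: [0.002, 0.823, 0.568, -0.008]
wrist_force: [0.8, -1.0, 0.4]
opening: 1.005
clock: 62.72
tool_pos: [0.6346, -0.0241, 0.289]
tcp_rot: [0.003, 0.823, 0.568, -0.007]
wrist_force: [0.5, -0.7, -0.2]
opening: 1.001
```

View pics/l1c.png

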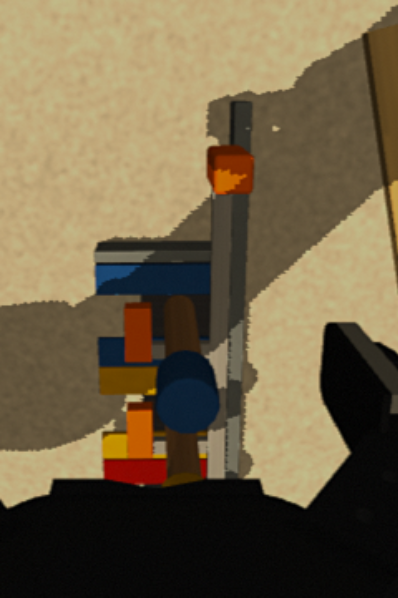

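View pics/l2c.png

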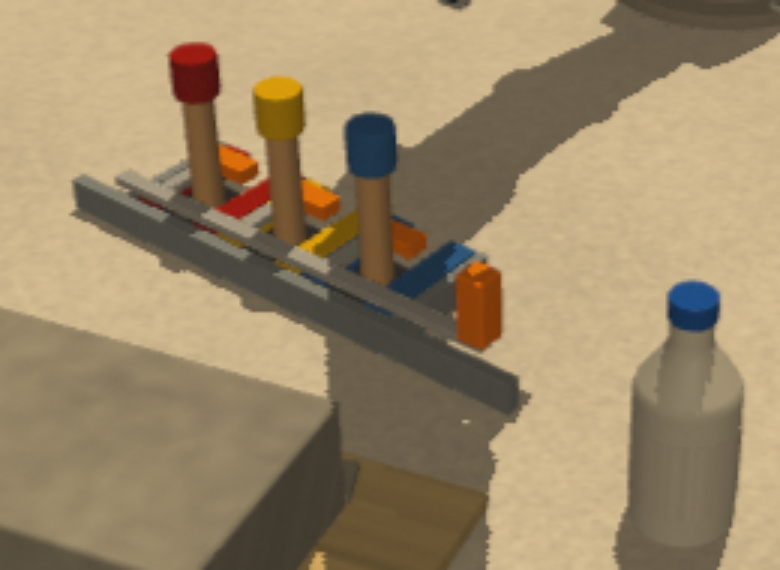

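View pics/l3c.png

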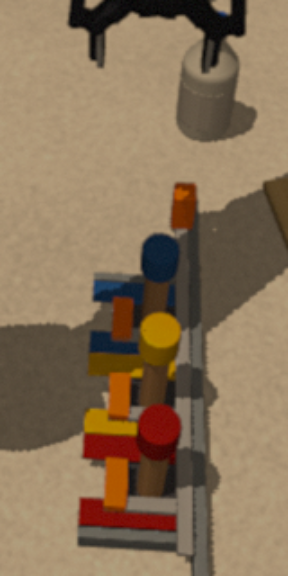

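```bash
python3 - <<'E'
from h import *
a=[.5700,-.2020,-.3532];c,s=np.cos(a[2]),np.sin(a[2])
D=lambda p:np.round([c*(p[0]-a[0])+s*(p[1]-a[1]),-s*(p[0]-a[0])+c*(p[1]-a[1])],4)
C=cam("scene")
for n,x,y in(("red",193,54),("yellow",279,89),("blue",371,125)):print(n,D(bp(C,120+x/3,170+y/3,.15)))
W=cam("wrist");f=lambda x,y:(220+x/1.66,100+y/1.66)
print("knob gate",D(bp(W,*f(231,177),.091)),"blue foot edge",D(bp(W,*f(142,310),.014)),"mouth",D(bp(W,*f(97,280),.027)))
s=manip.sense();print(s["clock"],s["wrist_force"])
print(manip.sign_off())
E
```

```text
red [ 0.016  -0.0805]
yellow [0.0163 0.0057]
blue [0.015 0.091]
knob gate [0.0401 0.2025] blue foot edge [-0.0165  0.0855] mouth [-0.049   0.1154]
62.8667 [ 0.25121024 -0.42468713 -0.27725191]
the job is handed in; nothing more can be done
None
```

The job is done and handed in at about 63 s of the 210 s. All three tampers (red, yellow and blue) were there. Each one now stands fully home in the lane of its own colour, with the gate closed behind them.

**What I did**
- **Opening the gate:** I slid it open and re-pushed it against its stop. It took 17 N without moving.
- **Standing the tampers up:** I lifted each one by the stem, turned it upright and set it down. Then I re-gripped it by the knob and slid it in until it touched the back wall.
- **Closing the gate:** I pulled it shut until it stopped. It travelled about 34 mm, and the knob measured about 34 mm from its open position.

**Last checks**
- **Tampers home:** with the gate still open, the wrist camera put all three foot edges at lane x of about -15.5 mm. That agrees with the home position to about 1 mm once a roughly 1 mm camera offset is allowed for. Blue still read home after the gate closed. Red and yellow could only be checked then from the scene camera.
- **Knobs:** in the scene camera, knob tops read x = 15–16 mm, where 14 is nominal. They read 4–6 mm to the side of the lane centres, while the wrist camera read 1.5–2 mm for yellow and blue. I took the larger figure as camera offset and did not correct it.
- **Gate and bottle:** the orange blocks stand in front of the stems. The bottle is standing, was not touched and looks to be where it started.

**What went wrong:** the blue tamper swung about 20° in the grip while being turned upright. I tilted the tool back to correct it before setting it down. It stood normally after that.

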